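# Make up two sampling kits, one boxed and one in a tray

## Robot

A 6-joint arm with a two-finger parallel gripper is mounted at the origin on a cart in front of the work surface, level with it; the furniture and walls round the work are solid. World frame = base frame: x ahead of the robot, y to its left, z up, the work surface at z = 0. Lengths are in m, angles in rad, forces in N, time in s.
With the tool pointing down it reaches from about 0.375 to 0.975 m from the base axis. Payload 3.8 kg.
Tool frame: the origin (TCP) lies on the mounting face of the last link; the fingertips stand 173 mm ahead of it and the grasp point (between the pads) lies 155 mm ahead of it; z points along the fingers, y is the direction in which the jaws open and shut (so a half turn about z gives the same grasp; the last joint's range is limited). The gripper opens to 85 mm and grips with 20 to 120 N. Pads are 22 mm wide; open, the fingers measure 114 mm over their backs; the gripper's body (76 mm by 85 mm) begins 54 mm behind the grasp point. The pads swing forward as they close: fully open they stand 13 mm farther back than shut.
Start: joints at [-1.308, 0.264, 1.604, -0, 1.274, -0.037], TCP at [0.199, -0.645, 0.405] pointing down, gripper open.
Joint ranges: [-2.63, 2.63], [-0.94, 2.18], [0.31, 2.57], [-1.31, 4.45], [0, 2.66], [-2.55, 2.55]. Speed limits (rad/s): [2.57, 2.57, 3.14, 3.14, 3.14, 3.14].

## Interface

Orientations are given as a rotation vector (axis times angle).
In Python, from workcell import bot gives the robot as it stands.
- The arm moves only by the shell command python3 -m jog 'ROWS' [FORCE]. ROWS is JSON, a list that holds one entry, the list of rows, each a list of 7 numbers: the closure, from 0 (fully open) to 1 (shut), then the shift along the tool's x, y, z in cm, then the turn, a rotation vector about the tool's x, y, z in rad. A call has 1 to 12 rows; each row is the pose to reach, as a shift and turn from the pose commanded when the call began, along the tool's axes at that moment; what a row does not reach only later rows make up. A row lasts 1/8 s, in which the tool goes at most 62.5 mm and 10.7 degrees, less where a joint would pass 70% of its speed; a pose out of reach is approached as far as the arm can. A call with a gripper value outside its range is refused whole. The fingers move at their own pace and stop on an object; FORCE is the grip in N (left out, the last holds). Time passes only in rows, so rows that repeat a pose let the fingers close. It gives the time, the measured TCP pose, the force and the opening at its end, in the units of the state.
- bot.read_state(): the state, without advancing time (a new reading comes with each control period).
- bot.read_camera(name): name is "side" or "top" or "wrist"; returns the picture (384x512x3 uint8, red, green, blue); there is no depth.
- bot.camera_model(name): a dict with "intrinsics" (3x3 intrinsics, pixels), "rvec" (rotation vector, rad) and "tvec" (3), from world to camera coordinates, as OpenCV has them. Camera axes: x right, y down, z forward; pixel columns grow to the right and rows downward; lengths in m; the calibration is good to about 2 mm. A picture is of the moment at which its call begins: read the wrist's pose just before it. camera_model takes no time and is no camera call; for the wrist camera it gives the pose at the moment of the call.
- bot.finish_job(): hands the job in, once; it reports no verdict.
The state is a dict: "time": time; "q": joint angles; "joint_vel": joint speeds; "joint_torque": joint torques, N m; "tool_pos": TCP position; "tcp_rot": TCP orientation; "wrist_force": force on the tool from outside, world axes, zero at the start; "torque": the same for the moment, N m; "width": opening from 0.0 (shut) to 1.0 (fully open).
Only numpy, scipy, OpenCV 4.12 (cv2) and the standard library are available. Lean on these libraries where they do the work, as an engineer would, in place of code of your own. Each camera call takes 0.05 s, during which the arm holds its last target.

## Task

Make up the two kits for the next class. Boxed kit: lay the petri dish flat in the wider bay of the metal box and stand the square foam cup upright in the narrower bay, then put the lid on so that it sits fully home. Tray kit: stand the dropper bottle and the rubber stopper upright in the shallow steel tray, and leave the vial and the timer where they are.

Things in the scene. Friction and masses are not known exactly. Their poses are not given: they have to be found in the camera images.
- kit_box: Open aluminium box, fixed, 125 (x) x 186 (y) x 50 mm high, walls and floor 4 mm. Origin: centre of its underside, z up. A cross wall, 40 mm high from the underside, at y = -13 mm parts it into a wider bay, 100 mm in y, centred at y = +39 mm, and a narrower bay, 74 mm in y, centred at y = -52 mm; both 117 mm in x.
- box_lid: Loose lift-off aluminium lid, 160 g, lying right way up. Origin: centre of underside, z up. Plate 133 (x) x 194 (y) x 5 mm; under it a 6 mm step, 105 x 166, drops inside the box rim with 6 mm play a side, either way round. Home, the plate rests on the rim, its origin 44 mm above the box's. Black bar handle over the origin: 14 wide (x), 80 long (y), underside 25 and top 39 mm above the origin.
- kit_tray: Shallow open steel tray that cannot move, 83 (x) x 141 (y) x 21 mm high, walls and floor about 2 mm (inside 80 x 136 mm). Origin: centre of its underside; z up.
- dropper_bottle: Amber dropper bottle standing upright, with a black rubber teat, about 70 g. Body 33 mm in diameter up to 66 mm high, neck collar 19 mm in diameter up to 77 mm, teat 12 mm in diameter up to 107 mm. Origin: centre of its base; z up.
- stopper: Dark red tapered rubber stopper, solid, standing on its narrow end, 26 mm in diameter at the top, 24 mm high, about 20 g. Origin: centre of its underside; z up.
- petri_dish: Round lidded petri dish lying flat (dish and its lid are one piece), 61 mm over all (58 mm at the part gripped), 15 mm high, about 18 g, in the middle of the bench with the other stock (dishes at the bench's far right end are not part of the job). Origin: centre of its underside; z up.
- foam_cup: Square grey foam egg cup, 54 x 54 mm (sides square to its x and y axes), 34 mm high, with a round hollow in its top, standing upright, about 20 g. Origin: centre of its underside; z up.
- vial: Bystander: glass vial, 23 mm in diameter, 62 mm high, standing; leave it alone. Origin: centre of its underside.
- timer: Bystander: square white timer, 66 x 66 x 20 mm, lying on the bench; leave it alone. Origin: centre of its underside.
There are look-alikes about, which are no part of the job. Of the things shaped like the foam_cup, the grey one is meant.

How it is judged:
At the end, for the whole second after the job is handed in: Dish flat on the floor of the wider bay, cup upright on the floor of the narrower bay (within 0.1 rad); lid home: height within 4 mm, 12 mm sideways, level within 0.035 rad; bottle and stopper upright (0.1 rad) on the tray's floor; bystanders within 30 mm; all released, at rest (x of petri_dish in the frame of kit_box between -0.04 and 0.04 m and y of petri_dish in the frame of kit_box between 0.005 and 0.075 m and z of petri_dish in the frame of kit_box between 0 and 0.01 m and angle between each of petri_dish, foam_cup, dropper_bottle, stopper's own z axis and vertical below 0.1 rad and linear speed of each of petri_dish, foam_cup, box_lid, dropper_bottle, stopper below 0.02 m/s and angular speed of each of petri_dish, foam_cup, box_lid, dropper_bottle, stopper below 0.2 rad/s and x of foam_cup in the frame of kit_box between -0.04 and 0.04 m and y of foam_cup in the frame of kit_box between -0.075 and -0.03 m and z of foam_cup in the frame of kit_box between 0 and 0.01 m and x of box_lid in the frame of kit_box between -0.012 and 0.012 m and y of box_lid in the frame of kit_box between -0.012 and 0.012 m and z of box_lid in the frame of kit_box between 0.04 and 0.047 m and angle between box_lid's own z axis and vertical below 0.035 rad and angle between the y axis of box_lid and the y axis of kit_box, either way round below 0.15 rad and x of dropper_bottle in the frame of kit_tray between -0.032 and 0.032 m and y of dropper_bottle in the frame of kit_tray between -0.06 and 0.06 m and z of dropper_bottle in the frame of kit_tray between -0.002 and 0.008 m and x of stopper in the frame of kit_tray between -0.034 and 0.034 m and y of stopper in the frame of kit_tray between -0.062 and 0.062 m and z of stopper in the frame of kit_tray between -0.002 and 0.008 m); the robot touches nothing.
It fails at once if a bystander (vial or timer) is moved more than 30 mm (distance of any of vial, timer from where it was at the start of the episode above 0.03 m).
It fails at once if the vial is knocked over (angle between vial's own z axis and vertical above 0.5 rad).
It also fails if it takes over 134 s, if anything falls off the work surface, if the arm or the gripper's body presses on something with over 40 N, if the wrist force passes 120 N, or if a joint passes its speed limit or range.

## Working session

There is one attempt and no reset: what is moved stays moved. The work goes in short steps, Python scripts to look and compute and a shell command to move; the robot and the scene stay as the last step left them, time stands still between calls to the robot, and variables do not carry over. Pictures are saved under pics/ and viewed, and the job is handed in when it is done.

```bash
ls; mkdir -p pics
python3 - <<'E'
from workcell import bot
import cv2
s=bot.read_state(); print(s)
for n in ["top","side","wrist"]:
    im=bot.read_camera(n); cv2.imwrite(f"pics/{n}0.png",im[:,:,::-1])
    m=bot.camera_model(n); print(n,m)
E
```

```text
pics
{'time': 0.0, 'q': array([-1.30787789e+00,  2.64789756e-01,  1.60538937e+00, -2.37392588e-05,
        1.27369573e+00, -3.68939097e-02]), 'joint_vel': array([ 5.22696114e-06,  1.55336377e-03, -4.29980839e-04, -5.18328691e-04,
        1.23885701e-03, -2.58987013e-04]), 'joint_torque': array([-2.74806458e-03, -5.15109801e+01, -3.67315972e+01, -3.90476171e-04,
        1.27824163e-02, -6.98551787e-06]), 'tool_pos': array([ 0.19926434, -0.64455877,  0.40332861]), 'tcp_rot': array([-3.10411864e+00, -4.68854820e-01,  4.39371891e-04]), 'wrist_force': array([ 0.38459832, -0.47241645, -0.46782391]), 'torque': array([0.00124634, 0.04526815, 0.03418531]), 'width': 1.0002891207320723}
top {'intrinsics': array([[421.61489095,   0.        , 255.60827333],
       [  0.        , 421.61489095, 196.31228379],
       [  0.        ,   0.        ,   1.        ]]), 'rvec': array([ 2.18718494, -2.17626176,  0.10708421]), 'tvec': array([-0.01949429,  0.53507235,  1.15300458])}
side {'intrinsics': array([[492.40471366,   0.        , 256.34984154],
       [  0.        , 492.40471366, 188.3381349 ],
       [  0.        ,   0.        ,   1.        ]]), 'rvec': array([ 2.23623165,  0.35056803, -0.14864693]), 'tvec': array([-0.52367266, -0.07713954,  1.38088105])}
wrist {'intrinsics': array([[280.05088405,   0.        , 258.61122514],
       [  0.        , 280.05088405, 192.17482196],
       [  0.        ,   0.        ,   1.        ]]), 'rvec': array([-2.31600165,  1.71023162,  0.2712299 ]), 'tvec': array([-0.67412324, -0.03906719,  0.38080549])}
```

View pics/top0.png

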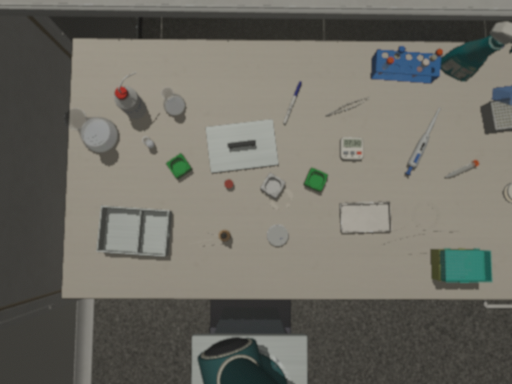

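View pics/side0.png

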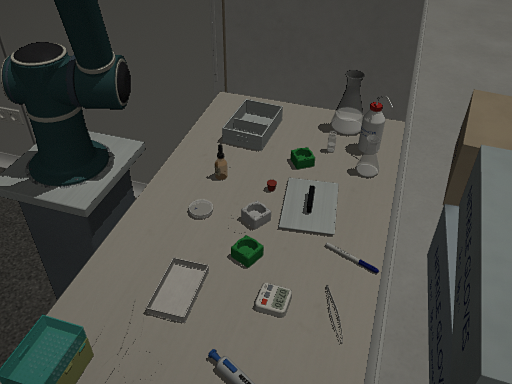

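View pics/wrist0.png

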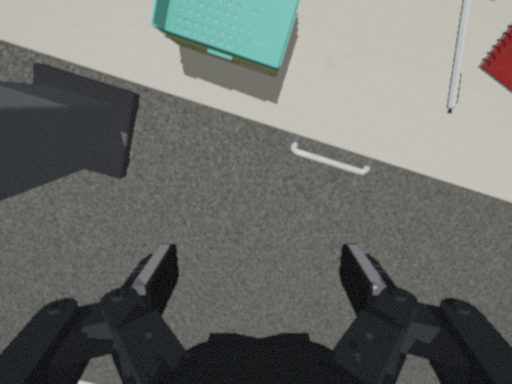

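```bash
cat > h.py <<'E'
import numpy as np, cv2
from scipy.spatial.transform import Rotation as R
from workcell import bot
CM={}
def cam(n):
    m=bot.camera_model(n); return m["intrinsics"],R.from_rotvec(m["rvec"]).as_matrix(),np.array(m["tvec"])
def p2w(n,u,v,z,c=None):
    K,Rm,t=c or cam(n)
    d=Rm.T@np.linalg.solve(K,[u,v,1.]); o=-Rm.T@t
    return o+d*(z-o[2])/d[2]
def w2p(n,P,c=None):
    K,Rm,t=c or cam(n)
    p=K@(Rm@np.array(P,float)+t); return p[:2]/p[2]
def delta(tcp,yaw=None):
    """tool shift cm from current pose to world TCP position"""
    s=bot.read_state(); Rm=R.from_rotvec(s["tcp_rot"])
    return Rm.inv().apply(np.array(tcp)-s["tool_pos"])*100
def yaws():
    s=bot.read_state(); Y=R.from_rotvec(s["tcp_rot"]).as_matrix()
    return np.arctan2(Y[1,1],Y[0,1])
E
python3 - <<'E'
import cv2
im=cv2.imread("pics/top0.png")
a=im[75:275,90:290]; cv2.imwrite("pics/topA.png",cv2.resize(a,(800,600)[:1]*1+(600,) if 0 else (600,600),interpolation=cv2.INTER_CUBIC))
b=im[120:270,240:440]; cv2.imwrite("pics/topB.png",cv2.resize(b,(800,600),interpolation=cv2.INTER_CUBIC))
E
python3 - <<'E'
import cv2
im=cv2.imread("pics/side0.png")
cv2.imwrite("pics/sideA.png",cv2.resize(im[80:280,140:400],(780,600),interpolation=cv2.INTER_CUBIC))
E
```

```text
(no output)
```

View pics/topA.png

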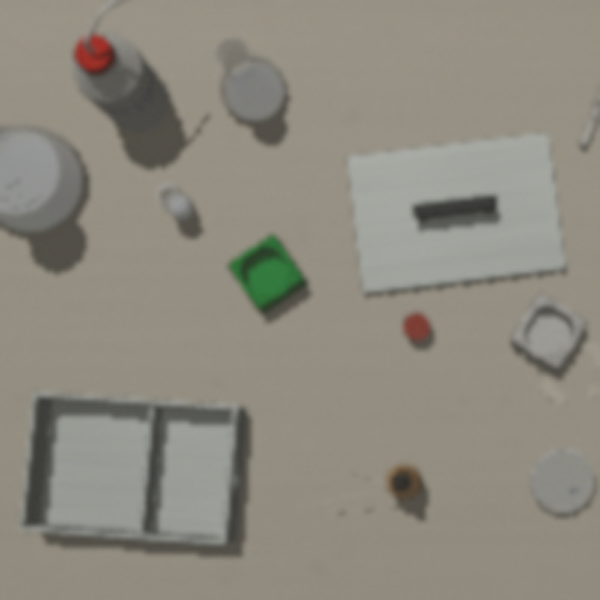

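View pics/topB.png

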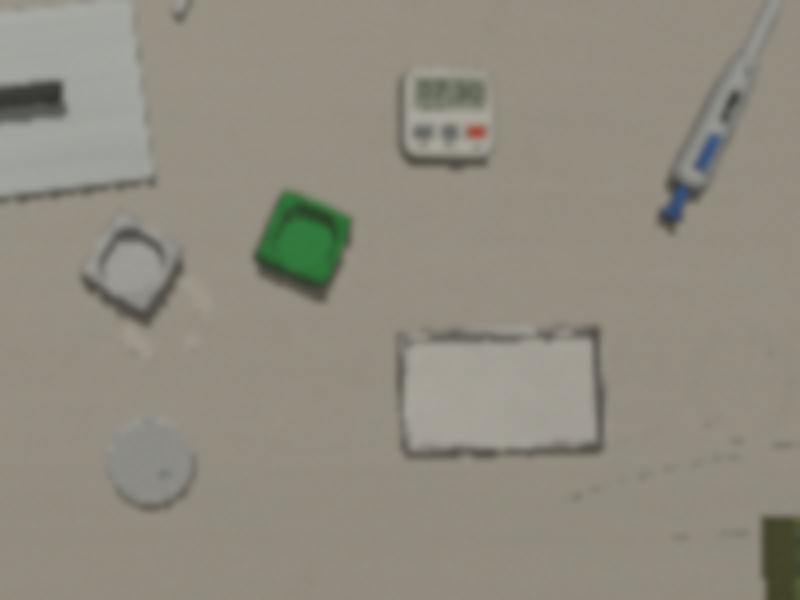

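View pics/sideA.png

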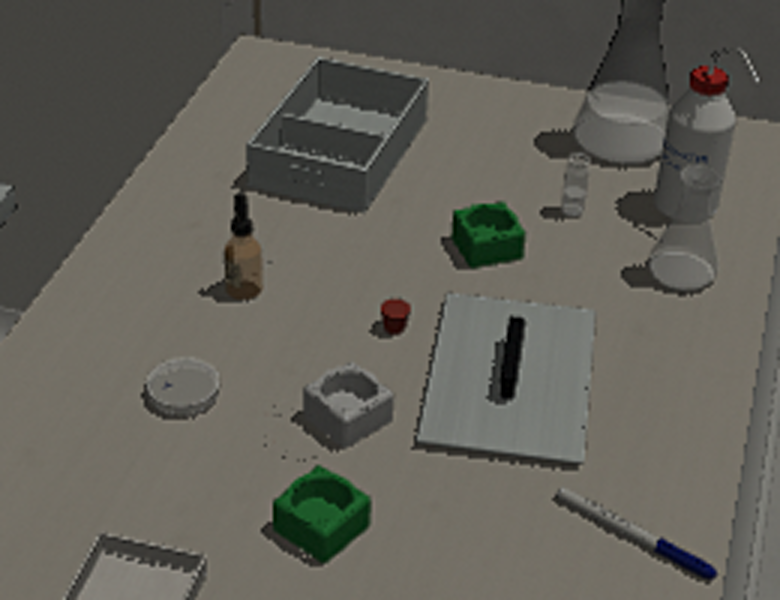

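```bash
cat > est.py <<'E'
from h import *
c=cam("top"); 
A=lambda x,y:(90+x/3-.33,75+y/3-.33); B=lambda x,y:(240+x/4-.37,120+y/4-.37)
def W(f,x,y,z): return p2w("top",*f(x,y),z,c)
def rect(name,f,pts,z):
    P=np.array([W(f,*p,z)[:2] for p in pts]); 
    print(name,P.mean(0).round(4),"edges",[np.round(np.linalg.norm(P[i]-P[i-1])*1000,1) for i in range(4)],
     "edge dirs",[np.round(np.degrees(np.arctan2(*(P[i]-P[i-1])[::-1])),1) for i in range(4)])
rect("box",A,[(37,397),(240,405),(228,543),(25,525)],.05)
rect("lid",A,[(348,158),(548,135),(566,270),(366,295)],.011)
rect("tray",B,[(400,332),(600,328),(603,452),(406,455)],.021)
rect("cup",B,[(128,213),(183,257),(145,310),(83,266)],.034)
for n,f,x,y,z in [("lidhandle",A,455,207,.045),("cuphollow",B,133,258,.034),("petri",B,152,463,.015),("stopper",A,417,326,.024),("teat",A,401,482,.107),("bottlebody",A,404,481,.066),("vial",A,178,205,.06),("timer",B,447,115,.02),("greencupL",A,267,272,.034),("greencupR",B,305,240,.034)]:
    print(n,W(f,x,y,z).round(4))
E
python3 est.py
```

```text
box [0.4387 0.3118] edges [np.float64(115.0), np.float64(183.3), np.float64(124.1), np.float64(182.4)] edge dirs [np.float64(-3.3), np.float64(-92.0), np.float64(176.3), np.float64(85.2)]
lid [0.6798 0.0223] edges [np.float64(132.9), np.float64(192.0), np.float64(131.4), np.float64(190.5)] edge dirs [np.float64(8.2), np.float64(-82.9), np.float64(-172.5), np.float64(97.5)]
tray [ 0.4776 -0.3231] edges [np.float64(85.8), np.float64(140.5), np.float64(86.6), np.float64(137.5)] edge dirs [np.float64(2.1), np.float64(-88.5), np.float64(-179.9), np.float64(91.1)]
cup [ 0.566  -0.0657] edges [np.float64(48.5), np.float64(48.9), np.float64(45.5), np.float64(52.6)] edge dirs [np.float64(-39.9), np.float64(-128.7), np.float64(144.6), np.float64(54.8)]
lidhandle [0.6794 0.0236 0.045 ]
cuphollow [ 0.5684 -0.0645  0.034 ]
petri [ 0.4268 -0.0788  0.015 ]
stopper [0.5711 0.0586 0.024 ]
teat [0.4268 0.0665 0.107 ]
bottlebody [0.4274 0.0665 0.066 ]
vial [0.6763 0.2749 0.06  ]
timer [ 0.6733 -0.2877  0.02  ]
greencupL [0.6194 0.1974 0.034 ]
greencupR [ 0.5817 -0.184   0.034 ]
```

```bash
cat > ov.py <<'E'
from h import *
P=dict(box=(0.4377,0.3118,-3.2),lid=(.6796,.0228,7.8),tray=(.4776,-.3231,1.0),cup=(.5675,-.065,-37),petri=(.4268,-.0788,0),stop=(.5711,.0586,0),bot=(.427,.0665,0),vial=(.6763,.2749,0))
def rectpts(p,lx,ly,z,cx=0,cy=0):
    x,y,a=p;a=np.radians(a);Rz=np.array([[np.cos(a),-np.sin(a)],[np.sin(a),np.cos(a)]])
    q=np.array([[1,1],[-1,1],[-1,-1],[1,-1]])*[lx/2,ly/2]+[cx,cy]
    return np.c_[q@Rz.T+[x,y],np.full(4,z)]
def circ(p,r,z):
    t=np.linspace(0,2*np.pi,24,endpoint=False); return np.c_[p[0]+r*np.cos(t),p[1]+r*np.sin(t),np.full(24,z)]
L=[rectpts(P["box"],.125,.186,.05),rectpts(P["box"],.117,.1,.004,0,.039),rectpts(P["box"],.117,.074,.004,0,-.052),
 rectpts(P["lid"],.133,.194,.011),rectpts(P["lid"],.014,.08,.045),rectpts(P["tray"],.083,.141,.021),rectpts(P["cup"],.054,.054,.034),rectpts(P["cup"],.054,.054,0),
 circ(P["petri"],.0305,.015),circ(P["stop"],.013,.024),circ(P["bot"],.0165,.066),circ(P["bot"],.0165,0),circ(P["bot"],.006,.107),circ(P["vial"],.0115,.062)]
if __name__=="__main__":
  for n,(x0,y0,x1,y1),s,o in [("top",(95,110,295,260),4,"o1"),("side",(140,90,340,240),4,"o2"),("top",(240,130,440,270),4,"o3"),("side",(130,180,330,330),4,"o4")]:
    im=cv2.imread(f"pics/{n}0.png"); c=cam(n)
    a=cv2.resize(im[y0:y1,x0:x1],None,fx=s,fy=s,interpolation=cv2.INTER_CUBIC)
    for p in L:
        q=np.array([w2p(n,k,c) for k in p]); q=((q+.5-[x0,y0])*s-.5).round().astype(int)
        cv2.polylines(a,[q.reshape(-1,1,2)],True,(0,0,255),1)
    cv2.imwrite(f"pics/{o}.png",a)
E
python3 ov.py
```

```text
(no output)
```

View pics/o1.png

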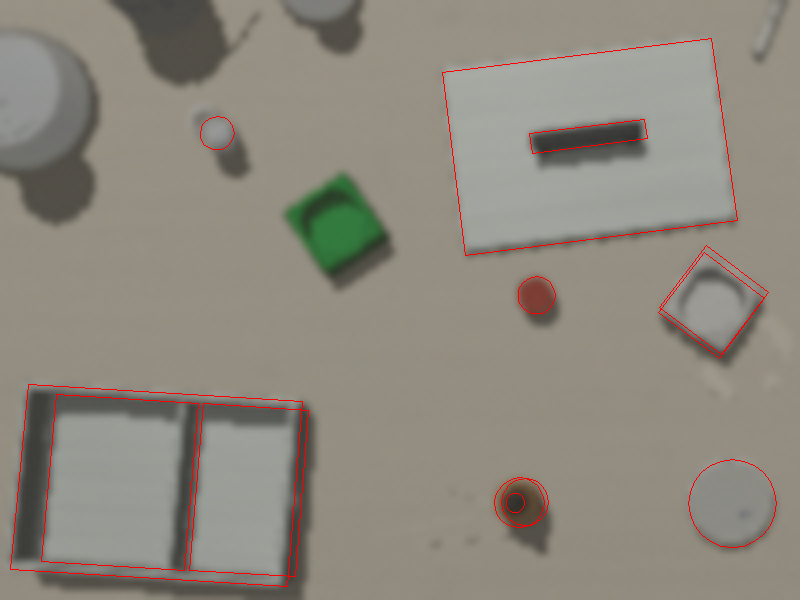

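View pics/o2.png

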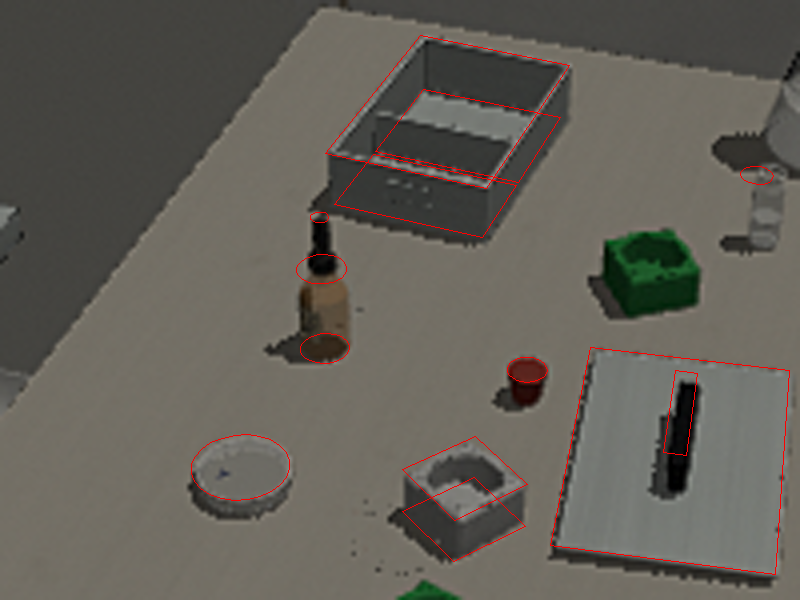

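View pics/o3.png

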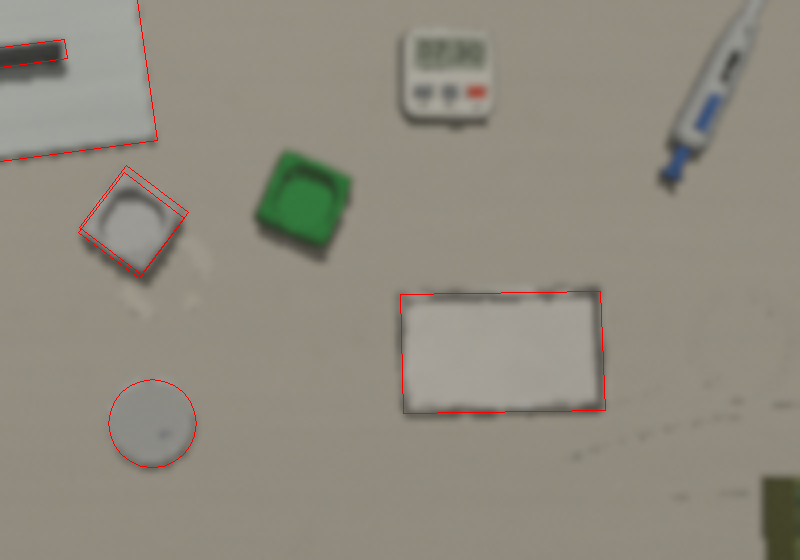

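View pics/o4.png

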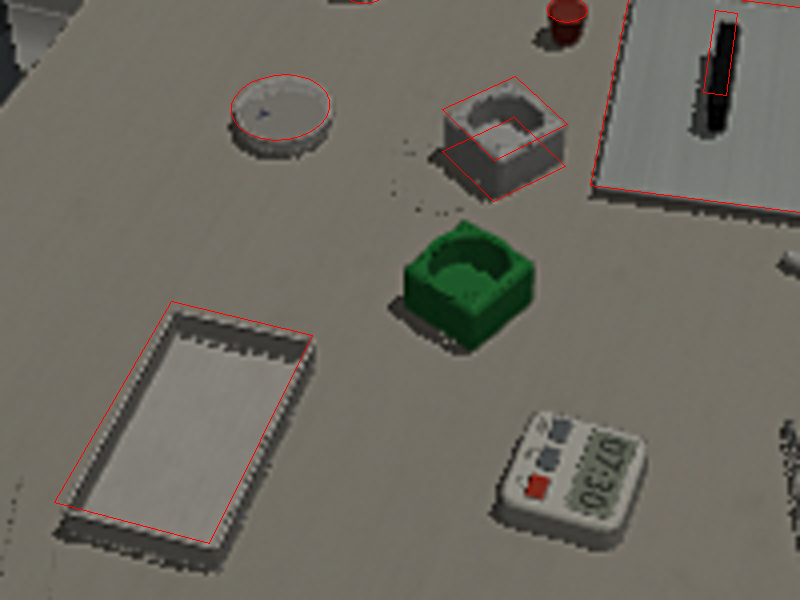

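Candidates for the cup shape, in top-view pixels: green (180,166), grey (272,187) and green (316,180). The grey one fits, and the enlarged crop confirms it. The petri dish at (277,236) is the one in mid-bench. The overlays fit to 1–2 px, so I'll start with the stopper.

```bash
cat >> h.py <<'E'
def go(tcp,yawdeg):
    """print shift (cm, tool axes) and turn (rotvec tool axes) to reach TCP pos with tool straight down, jaw yaw given"""
    s=bot.read_state(); R0=R.from_rotvec(s["tcp_rot"])
    a=np.radians(yawdeg)
    best=None
    for k in (0,np.pi):
        y=np.array([np.cos(a+k),np.sin(a+k),0]); z=np.array([0,0,-1.]); x=np.cross(y,z)
        T=(R0.inv()*R.from_matrix(np.c_[x,y,z])).as_rotvec()
        if best is None or np.linalg.norm(T)<np.linalg.norm(best): best=T
    print("pos",s["tool_pos"].round(4),"t",round(s["time"],2),"w",round(s["width"],3),"F",s["wrist_force"].round(1),"q",s["q"].round(2))
    print("shift",(R0.inv().apply(np.array(tcp)-s["tool_pos"])*100).round(2),"turn",best.round(3), "tool x dir",R0.as_matrix()[:,0].round(3),"y",R0.as_matrix()[:,1].round(3))
E
python3 -c "
from h import *
go((.5711,.0586,.32),-90)"
```

```text
pos [ 0.1993 -0.6446  0.4036] t 0.15 w 0.997 F [-0.  -0.1 -0.2] q [-1.31  0.26  1.61  0.    1.27 -0.04]
shift [ 56.29 -56.19   8.47] turn [-0.002  0.     0.3  ] tool x dir [0.955 0.295 0.   ] y [ 0.295 -0.955 -0.002]
```

```bash
python3 -m jog '[[[0.4,56.3,-56.2,8.5,0,0,0.3],[0.4,56.3,-56.2,8.5,0,0,0.3],[0.4,56.3,-56.2,8.5,0,0,0.3],[0.4,56.3,-56.2,8.5,0,0,0.3],[0.4,56.3,-56.2,8.5,0,0,0.3],[0.4,56.3,-56.2,8.5,0,0,0.3],[0.4,56.3,-56.2,8.5,0,0,0.3],[0.4,56.3,-56.2,8.5,0,0,0.3],[0.4,56.3,-56.2,8.5,0,0,0.3],[0.4,56.3,-56.2,8.5,0,0,0.3],[0.4,56.3,-56.2,8.5,0,0,0.3],[0.4,56.3,-56.2,8.5,0,0,0.3]]]' 40; python3 -c "
from h import *
go((.5711,.0586,.32),-90)"
```

```text
time: 1.65
tool_pos: [0.5485, 0.0164, 0.3247]
tcp_rot: [3.141, 0.0, 0.0]
wrist_force: [1.4, -0.7, 0.0]
width: 0.601
pos [0.5485 0.0164 0.3247] t 1.65 w 0.601 F [ 1.4 -0.7  0. ] q [-0.02  0.09  1.96 -0.    1.09  1.56]
shift [ 2.26 -4.22  0.47] turn [ 0. -0.  0.] tool x dir [1. 0. 0.] y [ 0. -1.  0.]
```

```bash
python3 -m jog '[[[0.4,2.3,-4.2,0.5,0,0,0],[0.4,2.3,-4.2,0.5,0,0,0],[0.4,2.3,-4.2,0.5,0,0,0]]]'
python3 - <<'E'
from h import *
go((.5711,.0586,.32),-90)
c=cam("wrist"); im=bot.read_camera("wrist")[:,:,::-1].copy(); cv2.imwrite("pics/w1raw.png",im)
from ov import L
for p in L:
    q=np.array([w2p("wrist",k,c) for k in p]).round().astype(int)
    cv2.polylines(im,[q.reshape(-1,1,2)],True,(0,0,255),1)
cv2.imwrite("pics/w1.png",im)
E
```

```text
time: 2.02
tool_pos: [0.5706, 0.0562, 0.3195]
tcp_rot: [3.141, 0.001, -0.002]
wrist_force: [0.9, -0.1, -0.2]
width: 0.599
pos [0.5706 0.0562 0.3195] t 2.02 w 0.599 F [ 0.9 -0.1 -0.2] q [ 0.05  0.14  1.91 -0.    1.09  1.63]
shift [ 0.05 -0.24 -0.05] turn [0.001 0.001 0.001] tool x dir [ 1.     0.001 -0.001] y [ 0.001 -1.     0.001]
```

View pics/w1.png

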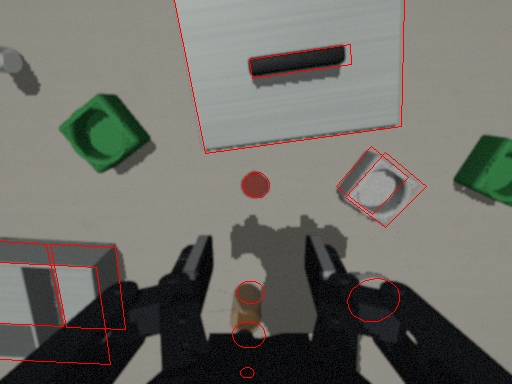

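Run:
```python
import cv2
im=cv2.imread("pics/w1raw.png")
cv2.imwrite("pics/w1c.png",cv2.resize(im[20:240,230:450],(660,600)[:1]+(600,) if 0 else (600,600),interpolation=cv2.INTER_CUBIC))
from h import *
K,Rm,t=cam("wrist"); print(-Rm.T@t)
```

```text
[0.64937232 0.05552886 0.28923538]
```

View pics/w1c.png

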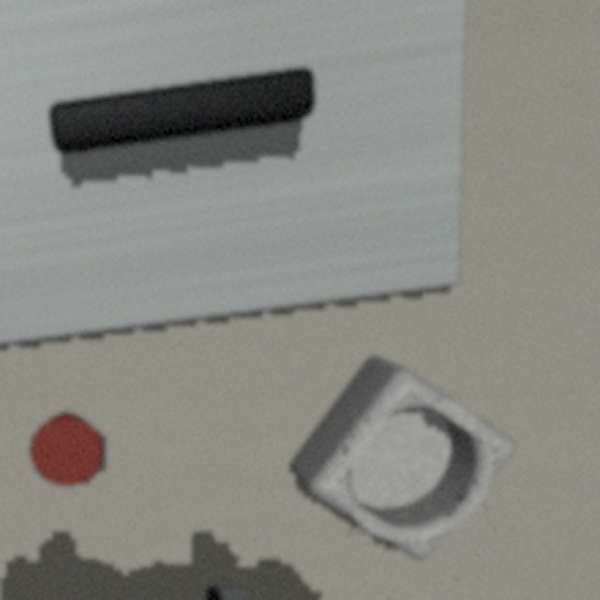

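Run:
```python
from h import *
f=600/220
def w(x,y,z): return p2w("wrist",230+(x+.5)/f-.5,20+(y+.5)/f-.5,z)[:2]
P=np.array([w(*p,.034) for p in [(400,368),(512,448),(422,555),(318,478)]]);print(P.round(4),P.mean(0))
for i in range(4): d=P[i]-P[i-1]; print(np.linalg.norm(d).round(4),np.degrees(np.arctan2(d[1],d[0])).round(1))
print("hollow",w(420,466,.034))
print("stop",w(68,450,.024))
P=np.array([w(*p,.045) for p in [(52,105),(313,72),(313,112),(66,150)]]);print("handle",P.mean(0),P.round(4))
```

```text
[[ 0.6027 -0.0527]
 [ 0.5746 -0.0953]
 [ 0.534  -0.0695]
 [ 0.5637 -0.0288]] [ 0.56874231 -0.06159814]
0.0458 -31.5
0.051 -123.5
0.0481 147.5
0.0504 53.9
hollow [ 0.56805478 -0.064175  ]
stop [0.57122475 0.05939798]
handle [0.68064768 0.02426005] [[ 0.6821  0.0631]
 [ 0.6906 -0.0121]
 [ 0.6801 -0.0131]
 [ 0.6699  0.0591]]
```

```bash
python3 -c "
from h import *
go((.5711,.059,.178),-90)"
```

```text
pos [0.5705 0.0557 0.3197] t 2.08 w 0.602 F [-1.   0.3  0.3] q [ 0.05  0.14  1.91 -0.    1.09  1.63]
shift [ 0.07 -0.34 14.17] turn [ 0.     0.001 -0.001] tool x dir [ 1.    -0.001 -0.001] y [-0.001 -1.     0.   ]
```

```bash
python3 -m jog '[[[0.4,0,-0.3,6,0,0,0],[0.4,0,-0.3,12,0,0,0],[0.4,0,-0.3,14.2,0,0,0],[0.4,0,-0.3,14.2,0,0,0],[1,0,-0.3,14.2,0,0,0],[1,0,-0.3,14.2,0,0,0],[1,0,-0.3,14.2,0,0,0],[1,0,-0.3,14.2,0,0,0],[1,0,-0.3,14.2,0,0,0]]]' 40; python3 -c "
from h import *
go((.5711,.059,.178),-90)"
```

```text
time: 3.2
tool_pos: [0.5723, 0.0592, 0.1803]
tcp_rot: [3.141, 0.0, 0.006]
wrist_force: [-0.2, -1.6, 8.0]
width: 0.29
pos [0.5723 0.0592 0.1803] t 3.2 w 0.29 F [-0.2 -1.6  8. ] q [ 0.06  0.31  2.   -0.    0.82  1.63]
shift [-0.12  0.02  0.23] turn [ 0.    -0.004  0.   ] tool x dir [1.    0.    0.004] y [ 0. -1.  0.]
```

```bash
python3 -m jog '[[[1,0,0,-5,0,0,0],[1,0,0,-10,0,0,0],[1,-2,6,-10,0,0,0],[1,-4,12,-10,0,0,0],[1,-5,18,-10,0,0,0],[1,-6,24,-10,0,0,0],[1,-8,30,-10,0,0,0],[1,-9,36,-10,0,0,0],[1,-9.4,41.7,-10,0,0,0],[1,-9.4,41.7,-10,0,0,0],[1,-9.4,41.7,-10,0,0,0],[1,-9.4,41.7,-10,0,0,0]]]'
python3 - <<'E'
from h import *
go((.478,-.358,.1835),-89)
c=cam("wrist"); im=bot.read_camera("wrist")[:,:,::-1].copy()
from ov import L
for p in [L[5]]:
    q=np.array([w2p("wrist",k,c) for k in p]).round().astype(int)
    cv2.polylines(im,[q.reshape(-1,1,2)],True,(0,0,255),1)
cv2.imwrite("pics/w2.png",im)
E
```

```text
time: 4.7
tool_pos: [0.4771, -0.3562, 0.2779]
tcp_rot: [-3.141, -0.002, 0.001]
wrist_force: [-0.2, -0.4, 0.2]
width: 0.296
pos [ 0.4771 -0.3562  0.2779] t 4.7 w 0.296 F [-0.2 -0.4  0.2] q [-0.68  0.22  1.9   0.    1.02  0.89]
shift [0.09 0.19 9.44] turn [-0.001  0.    -0.016] tool x dir [ 1.     0.001 -0.   ] y [ 0.001 -1.    -0.001]
```

View pics/w2.png

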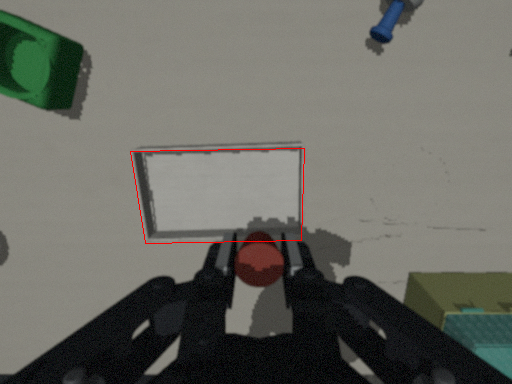

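```bash
python3 -m jog '[[[1,0.2,0.2,5,0,0,0],[1,0.2,0.2,8,0,0,0],[1,0.2,0.2,9.4,0,0,0],[1,0.2,0.2,9.4,0,0,0],[1,0.2,0.2,9.4,0,0,0]]]'; python3 -c "
from h import *
go((.478,-.358,.1835),-90)"
```

```text
time: 5.38
tool_pos: [0.4798, -0.3599, 0.1855]
tcp_rot: [3.14, 0.001, 0.003]
wrist_force: [-0.1, 0.3, -0.4]
width: 0.286
pos [ 0.4798 -0.3599  0.1855] t 5.38 w 0.286 F [-0.1  0.3 -0.4] q [-0.69  0.35  1.94  0.    0.85  0.89]
shift [-0.18 -0.19  0.2 ] turn [ 0.002 -0.002  0.   ] tool x dir [1.    0.    0.002] y [ 0.    -1.     0.002]
```

Lower 3 mm more with a force check, then release.

```bash
python3 -m jog '[[[1,0,0,0.2,0,0,0],[1,0,0,0.3,0,0,0],[1,0,0,0.3,0,0,0]]]'; python3 -m jog '[[[0.55,0,0,0,0,0,0],[0.55,0,0,0,0,0,0],[0.55,0,0,0,0,0,0],[0.55,0,0,-5,0,0,0],[0.55,0,0,-10,0,0,0],[0.55,0,0,-12,0,0,0]]]';python3 - <<'E'
from h import *
go((.427,.0665,.30),-90)
im=bot.read_camera("wrist")[:,:,::-1].copy()
cv2.imwrite("pics/w3.png",im)
E
```

```text
time: 5.75
tool_pos: [0.4789, -0.3597, 0.1813]
tcp_rot: [3.141, -0.001, 0.001]
wrist_force: [0.0, -0.6, -0.5]
width: 0.294
time: 6.5
tool_pos: [0.4799, -0.3605, 0.3048]
tcp_rot: [3.138, -0.0, 0.007]
wrist_force: [-0.0, -0.6, 0.0]
width: 0.454
pos [ 0.4799 -0.3605  0.3048] t 6.5 w 0.454 F [-0.  -0.6  0. ] q [-0.69  0.2   1.87 -0.    1.06  0.89]
shift [ -5.3  -42.7    0.29] turn [ 0.004 -0.005 -0.   ] tool x dir [ 1.    -0.     0.005] y [-0.    -1.     0.004]
```

View pics/w3.png

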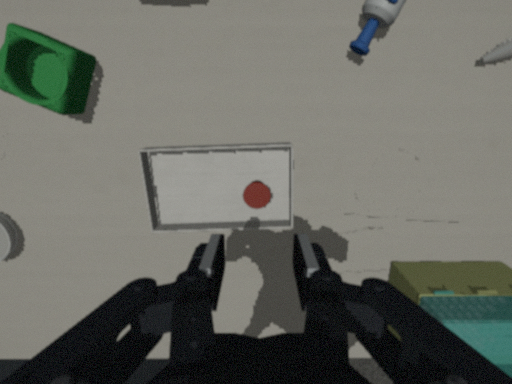

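Stopper is in the tray at wrist pixel (257,195), showing a round top. Next the bottle.

```bash
python3 -m jog '[[[0.3,-1,-6,-4,0,0,0],[0.3,-2,-12,-4,0,0,0],[0.3,-3,-18,-4,0,0,0],[0.3,-4,-24,-4,0,0,0],[0.3,-5,-30,-4,0,0,0],[0.3,-5.3,-36,-4,0,0,0],[0.3,-5.3,-42,-4,0,0,0],[0.3,-5.3,-42.7,-4,0,0,0],[0.3,-5.3,-42.7,-4,0,0,0],[0.3,-5.3,-42.7,-4,0,0,0]]]' 40;python3 - <<'E'
from h import *
go((.427,.0665,.216),-90)
cv2.imwrite("pics/w4.png",bot.read_camera("wrist")[:,:,::-1])
im=bot.read_camera("side")[:,:,::-1]; cv2.imwrite("pics/s4.png",cv2.resize(im[120:340,100:320],(600,600),interpolation=cv2.INTER_CUBIC))
E
```

```text
time: 7.8
tool_pos: [0.426, 0.0662, 0.3403]
tcp_rot: [3.141, -0.003, -0.002]
wrist_force: [-0.1, -0.2, -0.8]
width: 0.699
pos [0.426  0.0662 0.3403] t 7.8 w 0.699 F [-0.1 -0.2 -0.8] q [ 0.1  -0.16  2.17 -0.    1.13  1.67]
shift [ 0.12 -0.04 12.43] turn [ 0.001  0.001 -0.002] tool x dir [ 1.    -0.002 -0.001] y [-0.002 -1.     0.001]
```

View pics/w4.png

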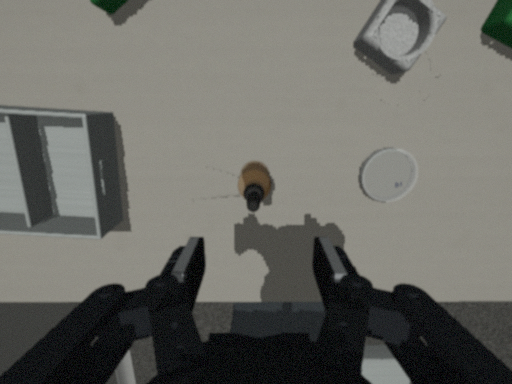

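View pics/s4.png

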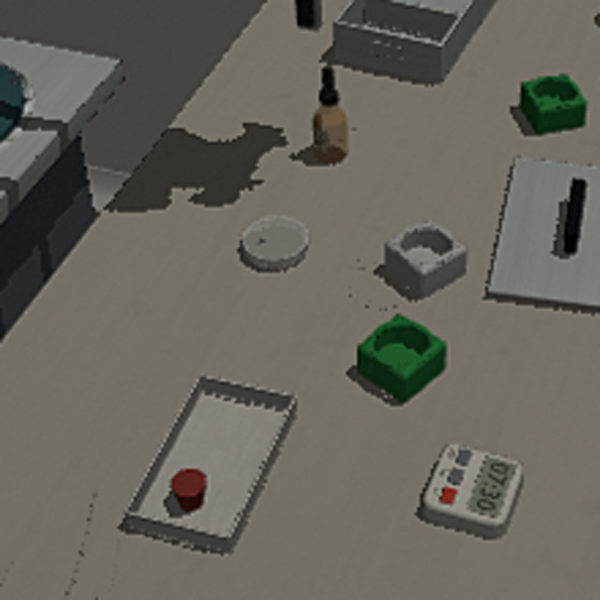

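Run:
```python
from h import *
for n,u,v,z in [("teat",253,205,.107),("shoulder",254,183,.066),("dish",389,174,.015)]: print(n,p2w("wrist",u,v,z).round(4))
im=bot.read_camera("wrist")[:,:,::-1]; cv2.imwrite("pics/w4c.png",cv2.resize(im[130:250,200:320],(600,600),interpolation=cv2.INTER_CUBIC))
```

```text
teat [0.4289 0.0702 0.107 ]
shoulder [0.4348 0.07   0.066 ]
dish [ 0.4296 -0.0758  0.015 ]
```

View pics/w4c.png

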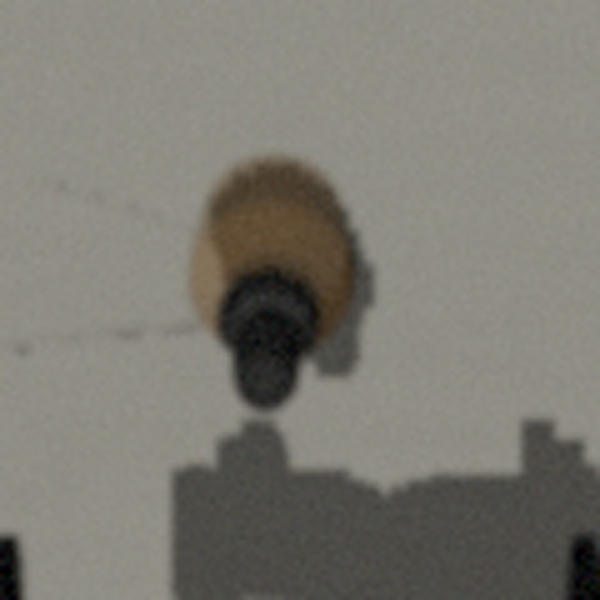

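```bash
python3 -m jog '[[[0.3,0.2,-0.2,6,0,0,0],[0.3,0.2,-0.2,11,0,0,0],[0.3,0.2,-0.2,12.4,0,0,0],[0.3,0.2,-0.2,12.4,0,0,0],[1,0.2,-0.2,12.4,0,0,0],[1,0.2,-0.2,12.4,0,0,0],[1,0.2,-0.2,12.4,0,0,0],[1,0.2,-0.2,12.4,0,0,0]]]' 40;python3 - <<'E'
from h import *
go((.477,-.288,.36),-90)
E
```

```text
time: 8.95
tool_pos: [0.4295, 0.0696, 0.2193]
tcp_rot: [-3.141, -0.0, -0.007]
wrist_force: [-0.3, 0.3, 6.2]
width: 0.367
pos [0.4295 0.0696 0.2193] t 8.95 w 0.367 F [-0.3  0.3  6.2] q [ 0.1   0.01  2.27 -0.    0.86  1.67]
shift [  4.81  35.75 -14.06] turn [-0.    -0.005  0.   ] tool x dir [1.    0.    0.005] y [ 0. -1. -0.]
```

```bash
python3 -m jog '[[[1,0,0,-3,0,0,0],[1,0,0,-8,0,0,0],[1,1,6,-8,0,0,0],[1,2,12,-8,0,0,0],[1,3,18,-8,0,0,0],[1,4,24,-8,0,0,0],[1,4.5,30,-8,0,0,0],[1,4.9,35.5,-8,0,0,0],[1,4.9,35.8,-8,0,0,0],[1,4.9,35.8,-8,0,0,0],[1,4.9,35.8,-8,0,0,0]]]';python3 - <<'E'
from h import *
go((.478,-.288,.2215),-90)
cv2.imwrite("pics/w5.png",bot.read_camera("wrist")[:,:,::-1])
im=bot.read_camera("side")[:,:,::-1]; cv2.imwrite("pics/s5.png",cv2.resize(im[180:340,100:320],(800,582),interpolation=cv2.INTER_CUBIC))
E
```

```text
time: 10.32
tool_pos: [0.4768, -0.2873, 0.2969]
tcp_rot: [-3.141, -0.002, 0.001]
wrist_force: [0.1, -0.2, -0.0]
width: 0.372
pos [ 0.4768 -0.2873  0.2969] t 10.32 w 0.372 F [ 0.1 -0.2 -0. ] q [-0.59  0.13  1.97  0.    1.04  0.98]
shift [0.12 0.08 7.54] turn [-0.001  0.     0.001] tool x dir [ 1.     0.001 -0.   ] y [ 0.001 -1.    -0.001]
```

View pics/w5.png

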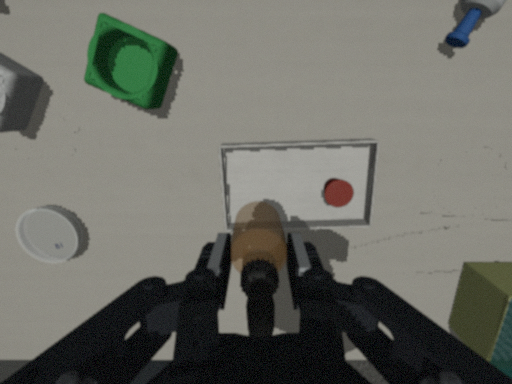

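View pics/s5.png

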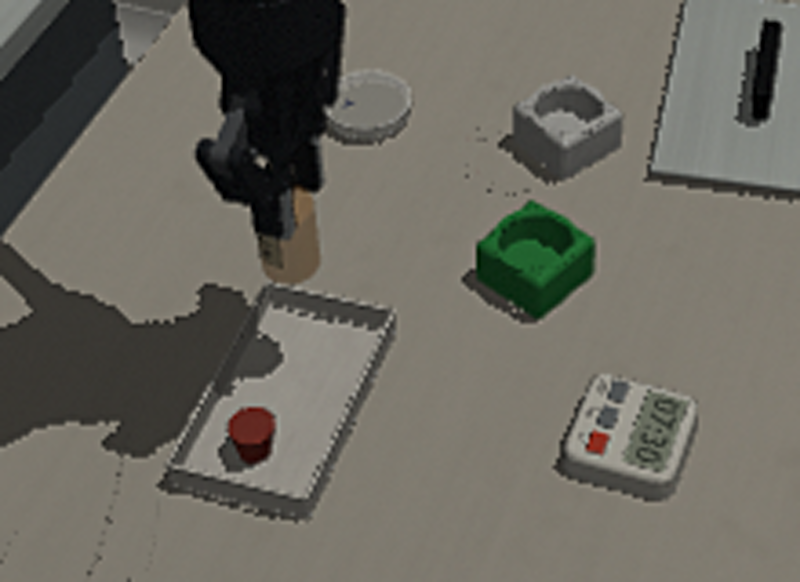

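Run:
```python
from h import *
P=np.array([p2w("wrist",u,v,.021)[:2] for u,v in [(222,145),(377,140),(371,225),(227,228)]]);print(P.round(4),P.mean(0))
print(p2w("wrist",339,192,.026))
```

```text
[[ 0.5198 -0.2552]
 [ 0.5242 -0.3901]
 [ 0.4435 -0.3949]
 [ 0.4403 -0.2568]] [ 0.48193911 -0.32424871]
[ 0.47828582 -0.35977125  0.026     ]
```

```bash
python3 -m jog '[[[1,0.3,0.1,4,0,0,0],[1,0.3,0.1,6.5,0,0,0],[1,0.3,0.1,7.2,0,0,0],[1,0.3,0.1,7.5,0,0,0],[1,0.3,0.1,7.5,0,0,0],[1,0.3,0.1,7.5,0,0,0]]]';python3 -c "
from h import *
go((.48,-.288,.2215),-90)"
```

```text
time: 11.18
tool_pos: [0.4805, -0.2899, 0.2232]
tcp_rot: [3.14, -0.0, 0.003]
wrist_force: [-0.1, 0.1, -0.5]
width: 0.37
pos [ 0.4805 -0.2899  0.2232] t 11.18 w 0.37 F [-0.1  0.1 -0.5] q [-0.59  0.23  2.01  0.    0.9   0.98]
shift [-0.05 -0.2   0.17] turn [ 0.001 -0.002 -0.   ] tool x dir [ 1.    -0.     0.002] y [-0.    -1.     0.001]
```

```bash
python3 -m jog '[[[1,0,0,0.2,0,0,0],[1,0,0,0.2,0,0,0],[1,0,0,0.2,0,0,0]]]';python3 -m jog '[[[1,0,0,0.1,0,0,0],[1,0,0,0.1,0,0,0]]]'
```

```text
time: 11.55
tool_pos: [0.4805, -0.29, 0.2212]
tcp_rot: [3.141, -0.0, 0.003]
wrist_force: [-1.2, 1.0, 5.4]
width: 0.37
time: 11.8
tool_pos: [0.4807, -0.29, 0.2211]
tcp_rot: [3.141, -0.001, 0.003]
wrist_force: [-2.9, 1.8, 12.0]
width: 0.374
```

Bottle is on the floor (12 N up). I'll back off 1 mm, release and rise.

```bash
python3 -m jog '[[[1,0,0,-0.1,0,0,0],[0.45,0,0,-0.1,0,0,0],[0.45,0,0,-0.1,0,0,0],[0.45,0,0,-0.1,0,0,0],[0.45,0,0,-3,0,0,0],[0.45,0,0,-8,0,0,0],[0.45,0,0,-13,0,0,0]]]';python3 - <<'E'
from h import *
go((.428,-.0775,.27),-90)
cv2.imwrite("pics/w6.png",bot.read_camera("wrist")[:,:,::-1])
im=bot.read_camera("side")[:,:,::-1]; cv2.imwrite("pics/s6.png",cv2.resize(im[180:340,100:320],(800,582),interpolation=cv2.INTER_CUBIC))
E
```

```text
time: 12.68
tool_pos: [0.4796, -0.2895, 0.3495]
tcp_rot: [-3.141, 0.0, 0.002]
wrist_force: [0.0, -1.3, 0.2]
width: 0.548
pos [ 0.4796 -0.2895  0.3495] t 12.68 w 0.548 F [ 0.  -1.3  0.2] q [-0.59  0.09  1.91  0.    1.14  0.98]
shift [ -5.16 -21.19   7.98] turn [-0.001  0.001 -0.   ] tool x dir [ 1.    -0.    -0.001] y [-0.    -1.    -0.001]
```

View pics/s6.png

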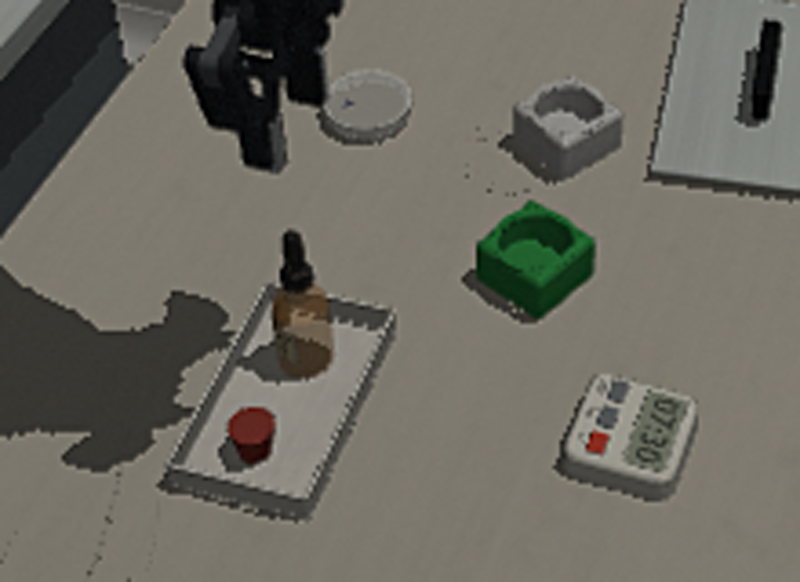

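```bash
python3 -m jog '[[[0,-5.2,-6,0,0,0,-0.18],[0,-5.2,-12,0,0,0,-0.36],[0,-5.2,-18,0,0,0,-0.54],[0,-5.2,-21.2,2,0,0,-0.72],[0,-5.2,-21.2,4,0,0,-0.9],[0,-5.2,-21.2,8,0,0,-1.08],[0,-5.2,-21.2,8,0,0,-1.26],[0,-5.2,-21.2,8,0,0,-1.44],[0,-5.2,-21.2,8,0,0,-1.52],[0,-5.2,-21.2,8,0,0,-1.52],[0,-5.2,-21.2,8,0,0,-1.52]]]';python3 - <<'E'
from h import *
go((.428,-.0775,.172),-3)
cv2.imwrite("pics/w7.png",bot.read_camera("wrist")[:,:,::-1])
im=bot.read_camera("top")[:,:,::-1]; cv2.imwrite("pics/t7.png",cv2.resize(im[150:300,200:400],(800,600),interpolation=cv2.INTER_CUBIC))
E
```

```text
time: 14.15
tool_pos: [0.4278, -0.0776, 0.2686]
tcp_rot: [-2.278, -2.162, 0.0]
wrist_force: [0.2, 0.2, -1.0]
width: 1.002
pos [ 0.4278 -0.0776  0.2686] t 14.15 w 1.002 F [ 0.2  0.2 -1. ] q [-0.24 -0.06  2.23  0.    0.97 -0.18]
shift [0.01 0.02 9.66] turn [-0.001 -0.     0.   ] tool x dir [0.052 0.999 0.   ] y [ 0.999 -0.052 -0.001]
```

View pics/w7.png

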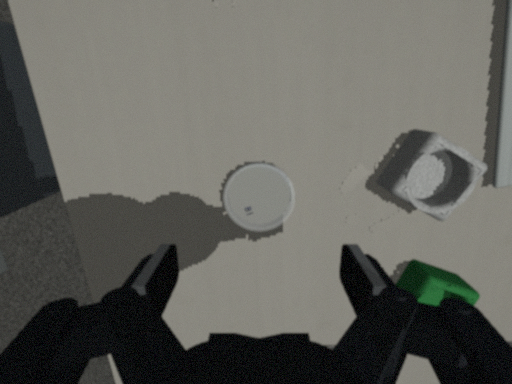

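```bash
python3 - <<'E'
from h import *
print(p2w("wrist",259,197,.015))
E
python3 -m jog '[[[0,0,0,5,0,0,0],[0,0,0,9,0,0,0],[0,0,0,9.9,0,0,0],[0,0,0,9.9,0,0,0],[0,0,0,9.9,0,0,0]]]';python3 - <<'E'
from h import *
go((.428,-.0775,.171),-3)
cv2.imwrite("pics/w8.png",bot.read_camera("wrist")[:,:,::-1])
im=bot.read_camera("side")[:,:,::-1]; cv2.imwrite("pics/s8.png",cv2.resize(im[130:280,130:330],(800,600),interpolation=cv2.INTER_CUBIC))
E
```

```text
[ 0.42839    -0.07548557  0.015     ]
time: 14.88
tool_pos: [0.4292, -0.0779, 0.1716]
tcp_rot: [2.276, 2.162, 0.003]
wrist_force: [0.8, 0.5, -0.4]
width: 1.001
pos [ 0.4292 -0.0779  0.1716] t 14.88 w 1.001 F [ 0.8  0.5 -0.4] q [-0.24  0.1   2.29  0.    0.75 -0.19]
shift [ 0.04 -0.12  0.06] turn [0.003 0.001 0.001] tool x dir [ 0.051  0.999 -0.001] y [ 0.999 -0.051  0.003]
```

View pics/w8.png

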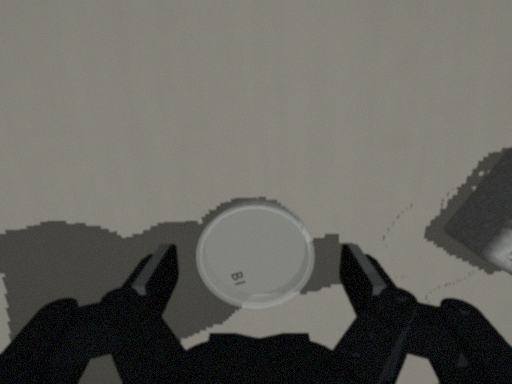

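View pics/s8.png

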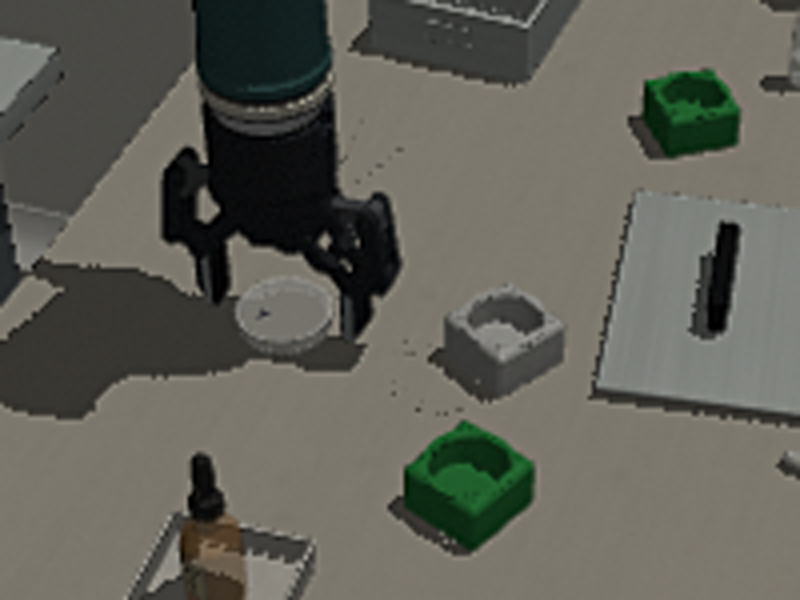

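```bash
python3 -m jog '[[[1,0.1,0,0.1,0,0,0],[1,0.1,0,0.1,0,0,0],[1,0.1,0,0.1,0,0,0],[1,0.1,0,0.1,0,0,0]]]' 30;python3 - <<'E'
from h import *
go((.428,-.0775,.171),-3)
im=bot.read_camera("side")[:,:,::-1]; cv2.imwrite("pics/s9.png",cv2.resize(im[150:250,170:303],(800,600),interpolation=cv2.INTER_CUBIC))
E
```

```text
time: 15.48
tool_pos: [0.4284, -0.0767, 0.1698]
tcp_rot: [2.277, 2.164, 0.001]
wrist_force: [-0.8, 1.3, 6.0]
width: 0.656
pos [ 0.4284 -0.0767  0.1698] t 15.47 w 0.656 F [-0.8  1.3  6. ] q [-0.23  0.1   2.3   0.    0.74 -0.18]
shift [-0.09 -0.04 -0.12] turn [0.001 0.    0.001] tool x dir [ 0.051  0.999 -0.   ] y [ 0.999 -0.051  0.001]
```

View pics/s9.png

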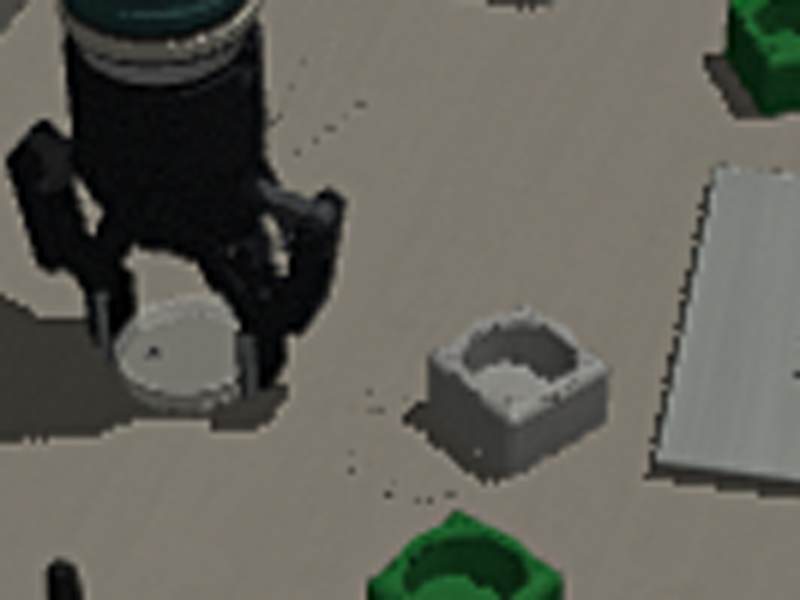

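```bash
python3 -m jog '[[[1,0,0,-2,0,0,0],[1,0,0,-6,0,0,0],[1,0,0,-11,0,0,0],[1,6,0,-11,0,0,0],[1,12,0,-11,0,0,0],[1,18,0,-11,0,0,0],[1,24,-0.3,-11,0,0,0],[1,30,-0.5,-11,0,0,0],[1,36,-0.8,-11,0,0,0],[1,42,-1,-11,0,0,0],[1,42.8,-1,-11,0,0,0],[1,42.8,-1,-11,0,0,0]]]';python3 - <<'E'
from h import *
go((.440,.351,.176),-3.2)
c=cam("wrist"); im=bot.read_camera("wrist")[:,:,::-1].copy()
from ov import L
for p in L[:3]:
    q=np.array([w2p("wrist",k,c) for k in p]).round().astype(int)
    cv2.polylines(im,[q.reshape(-1,1,2)],True,(0,0,255),1)
cv2.imwrite("pics/w10.png",im)
im=bot.read_camera("side")[:,:,::-1]; cv2.imwrite("pics/s10.png",cv2.resize(im[50:200,180:380],(800,600),interpolation=cv2.INTER_CUBIC))
E
```

```text
time: 17.02
tool_pos: [0.4395, 0.3515, 0.2786]
tcp_rot: [2.275, 2.166, -0.002]
wrist_force: [-0.4, -1.5, -0.9]
width: 0.66
pos [0.4395 0.3515 0.2786] t 17.02 w 0.66 F [-0.4 -1.5 -0.9] q [ 0.63  0.17  1.97 -0.    1.01  0.68]
shift [-0.04  0.06 10.26] turn [-0.001  0.001  0.006] tool x dir [ 0.049  0.999 -0.001] y [ 0.999 -0.049 -0.001]
```

View pics/w10.png

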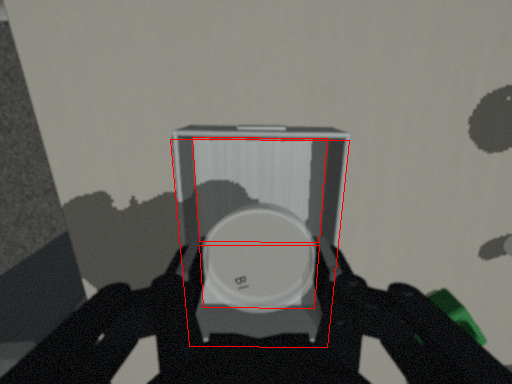

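View pics/s10.png

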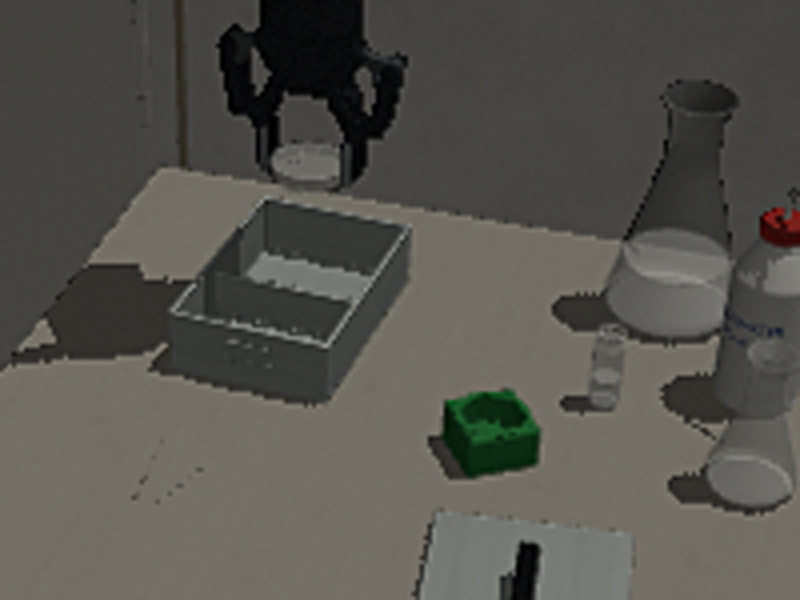

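```bash
python3 -m jog '[[[1,0.1,0,4,0,0,0],[1,0.1,0,7,0,0,0],[1,0.1,0,9.5,0,0,0],[1,0.1,0,10.1,0,0,0],[1,0.1,0,10.1,0,0,0],[1,0.1,0,10.1,0,0,0]]]';python3 - <<'E'
from h import *
go((.440,.351,.174),-3.2)
E
```

```text
time: 17.88
tool_pos: [0.4407, 0.3524, 0.1794]
tcp_rot: [2.278, 2.163, 0.004]
wrist_force: [-0.1, -1.2, 0.0]
width: 0.657
pos [0.4407 0.3524 0.1794] t 17.88 w 0.657 F [-0.1 -1.2  0. ] q [ 0.63  0.3   2.02 -0.    0.82  0.68]
shift [-0.14 -0.07  0.54] turn [ 0.002 -0.001  0.004] tool x dir [0.052 0.999 0.001] y [ 0.999 -0.052  0.002]
```

```bash
python3 -m jog '[[[1,0,0,0.4,0,0,0],[1,0,0,0.4,0,0,0],[1,0,0,0.4,0,0,0]]]'; python3 -m jog '[[[1,0,0,0.15,0,0,0],[1,0,0,0.15,0,0,0]]]'
```

```text
time: 18.25
tool_pos: [0.4399, 0.3524, 0.1742]
tcp_rot: [2.277, 2.164, 0.0]
wrist_force: [0.4, 0.1, 0.3]
width: 0.658
time: 18.5
tool_pos: [0.44, 0.3525, 0.1738]
tcp_rot: [2.277, 2.164, 0.0]
wrist_force: [-2.5, -1.9, 9.0]
width: 0.662
```

Contact with the floor (9 N). I'll open to about 70 mm and lift out.

```bash
python3 -m jog '[[[0.18,0,0,0,0,0,0],[0.18,0,0,0,0,0,0],[0.18,0,0,-0.2,0,0,0],[0.18,0,0,-4,0,0,0],[0.18,0,0,-9,0,0,0],[0.18,0,0,-13,0,0,0],[0.18,0,0,-13,0,0,0]]]';python3 - <<'E'
from h import *
go((.5685,-.063,.29),-36)
cv2.imwrite("pics/w11.png",bot.read_camera("wrist")[:,:,::-1])
im=bot.read_camera("side")[:,:,::-1]; cv2.imwrite("pics/s11.png",cv2.resize(im[70:170,200:333],(800,600),interpolation=cv2.INTER_CUBIC))
E
```

```text
time: 19.38
tool_pos: [0.4413, 0.3534, 0.3069]
tcp_rot: [2.277, 2.163, 0.013]
wrist_force: [0.2, 0.1, -0.6]
width: 0.818
pos [0.4413 0.3534 0.3069] t 19.38 w 0.818 F [ 0.2  0.1 -0.6] q [ 0.63  0.14  1.94 -0.    1.05  0.68]
shift [-40.94  14.81   1.57] turn [ 0.005 -0.007  0.577] tool x dir [0.051 0.999 0.005] y [ 0.999 -0.051  0.006]
```

View pics/w11.png

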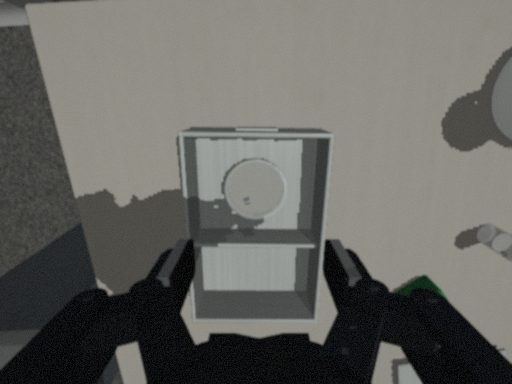

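View pics/s11.png

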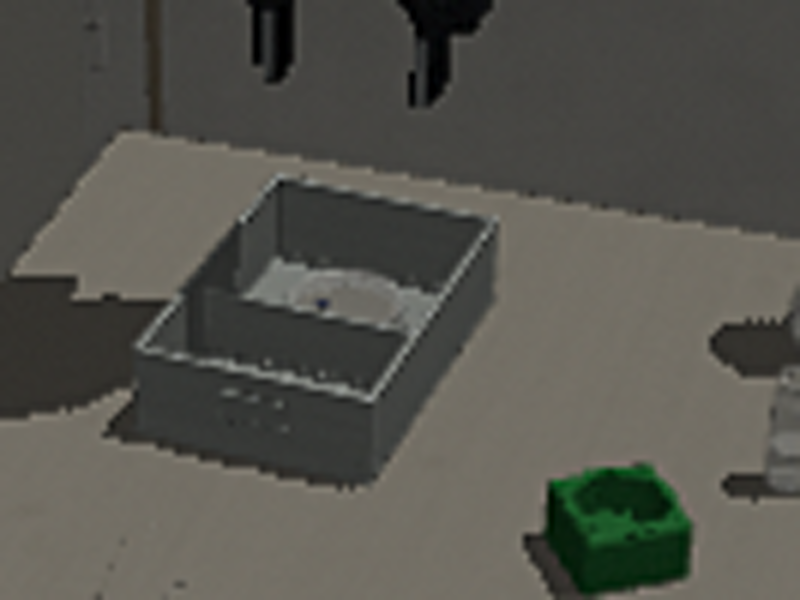

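Run:
```python
from h import *
P=np.array([p2w("wrist",u,v,.05)[:2] for u,v in [(182,133),(331,133),(317,320),(194,320)]]);print(P.round(4),P.mean(0))
for i in range(4): d=P[i]-P[i-1]; print(np.linalg.norm(d).round(4),np.degrees(np.arctan2(d[1],d[0])).round(1))
print(p2w("wrist",255,189,.019),p2w("wrist",255,239,.04))
```

```text
[[0.3831 0.4106]
 [0.4991 0.4046]
 [0.4903 0.2251]
 [0.3703 0.2313]] [0.435712   0.31790824]
0.1798 85.9
0.1162 -3.0
0.1797 -92.8
0.1202 177.0
[0.43643636 0.35243126 0.019     ] [0.43436271 0.3108191  0.04      ]
```

```bash
python3 -m jog '[[[0.15,-6,2,0,0,0,0],[0.15,-12,4,0,0,0,0.1],[0.15,-18,6,0,0,0,0.2],[0.15,-24,8,0,0,0,0.3],[0.15,-29,10,0,0,0,0.4],[0.15,-34,12,1,0,0,0.5],[0.15,-39,14,1.5,0,0,0.575],[0.15,-41,14.8,1.5,0,0,0.575],[0.15,-41,14.8,1.5,0,0,0.575],[0.15,-41,14.8,1.5,0,0,0.575],[0.15,-41,14.8,1.5,0,0,0.575]]]';python3 - <<'E'
from h import *
go((.5685,-.063,.178),-36)
im=bot.read_camera("wrist")[:,:,::-1];cv2.imwrite("pics/w12.png",im)
im=bot.read_camera("top")[:,:,::-1]; cv2.imwrite("pics/t12.png",cv2.resize(im[195:270,90:190],(800,600),interpolation=cv2.INTER_CUBIC))
E
```

```text
time: 20.85
tool_pos: [0.5664, -0.0633, 0.2873]
tcp_rot: [-2.795, -1.432, 0.001]
wrist_force: [-0.4, 0.8, 0.3]
width: 0.849
pos [ 0.5664 -0.0633  0.2873] t 20.85 w 0.849 F [-0.4  0.8  0.3] q [-0.16  0.17  1.95  0.    1.03  0.47]
shift [ 0.15  0.17 10.93] turn [-0.001  0.     0.004] tool x dir [ 0.584  0.812 -0.   ] y [ 0.812 -0.584 -0.001]
```

View pics/w12.png

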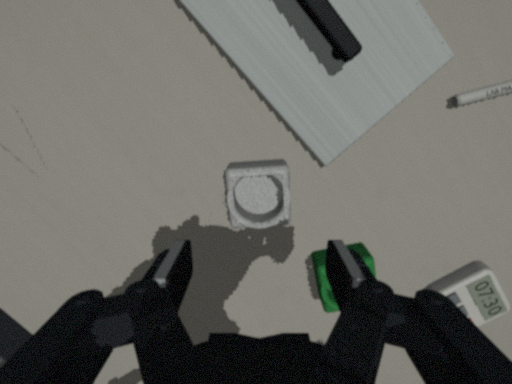

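View pics/t12.png

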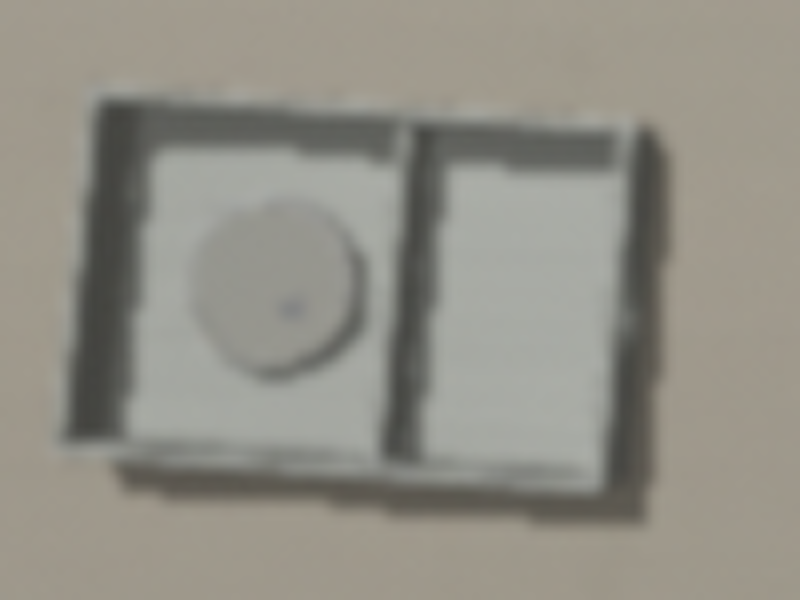

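```bash
python3 - <<'E'
from h import *
c=cam("top")
g=lambda x,y,z:p2w("top",90+(x+.5)/8-.5,195+(y+.5)/8-.5,z,c)[:2]
P=np.array([g(x,y,.05) for x,y in [(95,93),(640,120),(606,492),(60,450)]]);print(P.round(4),P.mean(0))
for i in range(4): d=P[i]-P[i-1]; print(np.linalg.norm(d).round(4),np.degrees(np.arctan2(d[1],d[0])).round(1))
print("dish",g(275,287,.019),"wall",g(405,290,.04))
F=np.array([g(x,y,.05) for x,y in [(103,105),(620,130),(600,480),(70,440)]]);print("inner",F.mean(0))
K,Rm,t=cam("wrist")
P=np.array([p2w("wrist",u,v,.034)[:2] for u,v in [(228,172),(290,172),(290,222),(233,228)]]);print(P.round(4),P.mean(0)); print(p2w("wrist",258,198,.034))
E
python3 - <<'E'
import cv2
im=cv2.imread("pics/w12.png"); cv2.imwrite("pics/w12c.png",cv2.resize(im[140:250,205:315],(600,600),interpolation=cv2.INTER_CUBIC))
E
```

```text
[[0.5037 0.4013]
 [0.4955 0.2168]
 [0.3703 0.2254]
 [0.3836 0.4087]] [0.43824834 0.31306467]
0.1203 -3.5
0.1847 -92.5
0.1255 176.1
0.1837 85.9
dish [0.43859568 0.34773384] wall [0.43766979 0.29730164]
inner [0.4382108  0.31374671]
[[ 0.5604 -0.0294]
 [ 0.6016 -0.0591]
 [ 0.5768 -0.0961]
 [ 0.5332 -0.0717]] [ 0.56800282 -0.06409699]
[ 0.5671647  -0.06203646  0.034     ]
```

View pics/w12c.png

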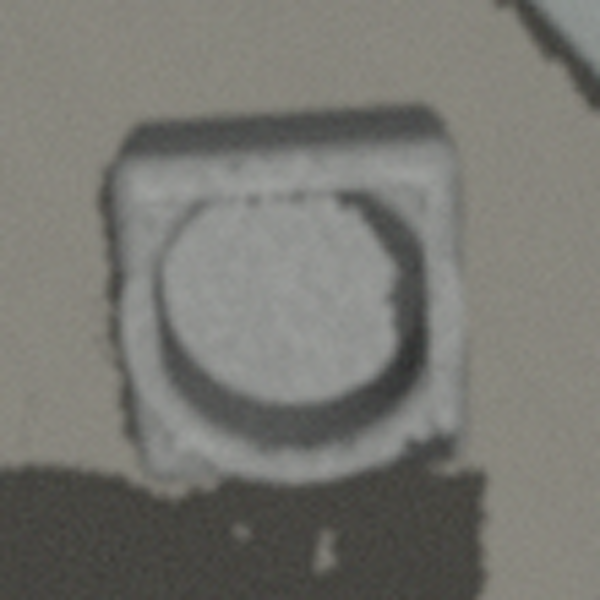

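```bash
python3 -m jog '[[[0.15,0.1,0.1,5,0,0,-0.06],[0.15,0.1,0.1,9.5,0,0,-0.06],[0.15,0.1,0.1,10.9,0,0,-0.06],[0.15,0.1,0.1,10.9,0,0,-0.06],[1,0.1,0.1,10.9,0,0,-0.06],[1,0.1,0.1,10.9,0,0,-0.06],[1,0.1,0.1,10.9,0,0,-0.06],[1,0.1,0.1,10.9,0,0,-0.06],[1,0.1,0.1,10.9,0,0,-0.06]]]' 25;python3 - <<'E'
from h import *
go((.4364,.2656,.29),-3)
im=bot.read_camera("wrist")[:,:,::-1];cv2.imwrite("pics/w13.png",im)
E
```

```text
time: 22.08
tool_pos: [0.5696, -0.0647, 0.1807]
tcp_rot: [2.751, 1.511, 0.005]
wrist_force: [0.6, 0.7, 6.3]
width: 0.631
pos [ 0.5696 -0.0647  0.1807] t 22.07 w 0.631 F [0.6 0.7 6.3] q [-0.16  0.31  2.    0.    0.82  0.41]
shift [ 20.75 -28.91 -11.  ] turn [ 0.004 -0.001 -0.514] tool x dir [0.536 0.844 0.002] y [ 0.844 -0.536  0.004]
```

View pics/w13.png

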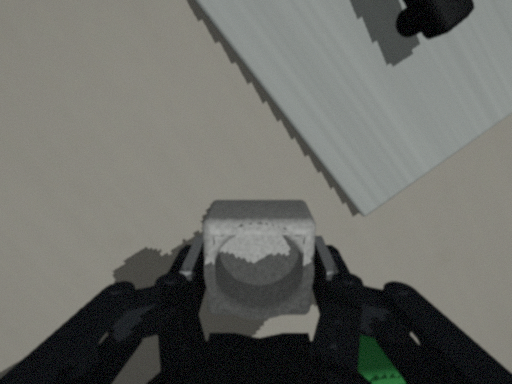

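```bash
python3 - <<'E'
from h import *
s=bot.read_state()
for u,v in [(258,262),(210,225),(307,225),(203,310),(313,310)]:
    w=p2w("wrist",u,v,.034); print(w.round(4), R.from_rotvec(s["tcp_rot"]).inv().apply(w-s["tool_pos"]).round(4))
E
python3 -m jog '[[[1,0,0,-4,0,0,0],[1,0,0,-9,0,0,0],[1,0,0,-12,0,0,0],[1,3,-4,-12,0,0,-0.1],[1,6.5,-9,-12,0,0,-0.2],[1,10,-14,-12,0,0,-0.3],[1,13.5,-19,-12,0,0,-0.4],[1,17,-24,-12,0,0,-0.51],[1,20.8,-28.9,-12,0,0,-0.51],[1,20.8,-28.9,-12,0,0,-0.51],[1,20.8,-28.9,-12,0,0,-0.51],[1,20.8,-28.9,-12,0,0,-0.51]]]';python3 - <<'E'
from h import *
go((.4366,.2656,.1855),-3.1)
im=bot.read_camera("wrist")[:,:,::-1];cv2.imwrite("pics/w14.png",im)
im=bot.read_camera("side")[:,:,::-1]; cv2.imwrite("pics/s14.png",cv2.resize(im[50:200,180:380],(800,600),interpolation=cv2.INTER_CUBIC))
E
```

```text
[ 0.5735 -0.0594  0.034 ] [ 6.300e-03 -1.000e-04  1.467e-01]
[ 0.5654 -0.0315  0.034 ] [ 0.0255 -0.0218  0.1467]
[ 0.6025 -0.0552  0.034 ] [0.0254 0.0222 0.1469]
[ 0.5352 -0.0677  0.034 ] [-0.0213 -0.0279  0.1466]
[ 0.582  -0.0977  0.034 ] [-0.0215  0.0277  0.1468]
time: 23.62
tool_pos: [0.4363, 0.2649, 0.2985]
tcp_rot: [2.284, 2.156, -0.0]
wrist_force: [0.4, -0.4, -0.5]
width: 0.629
pos [0.4363 0.2649 0.2985] t 23.62 w 0.629 F [ 0.4 -0.4 -0.5] q [ 0.5   0.05  2.06 -0.    1.03  0.55]
shift [ 0.08  0.02 11.3 ] turn [ 0.     0.    -0.004] tool x dir [ 0.058  0.998 -0.   ] y [ 0.998 -0.058  0.   ]
```

View pics/w14.png

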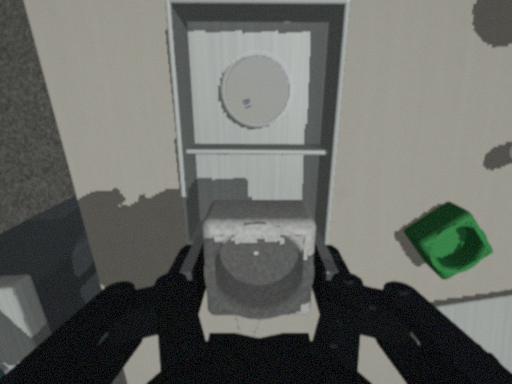

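View pics/s14.png

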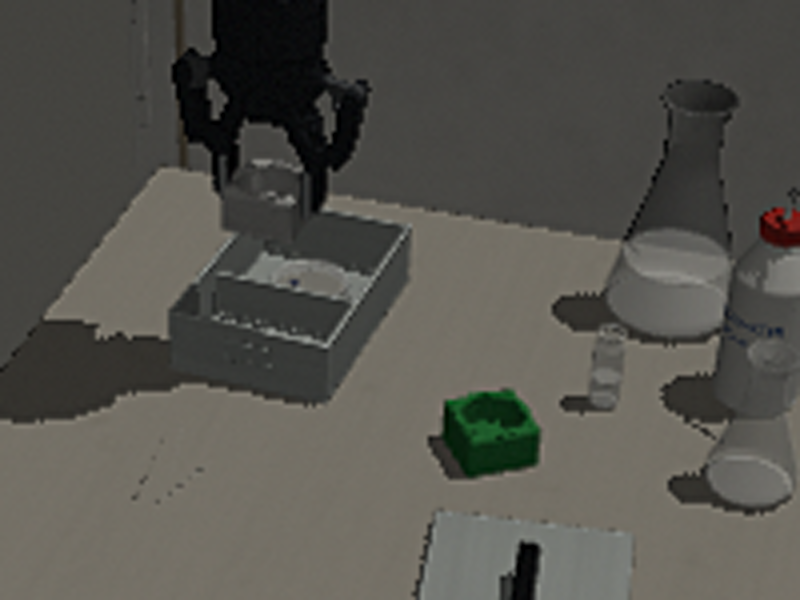

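Run:
```python
from h import *
print("wall",p2w("wrist",257,152,.04),"dish",p2w("wrist",256,91,.019), "inner end rim",p2w("wrist",258,4,.05))
print("sides z.05",p2w("wrist",186,170,.05),p2w("wrist",330,170,.05))
```

```text
wall [0.43757617 0.30415351 0.04      ] dish [0.43954392 0.35179955 0.019     ] inner end rim [0.44456815 0.40557834 0.05      ]
sides z.05 [0.38029738 0.29484065 0.05      ] [0.49498406 0.28799287 0.05      ]
```

```bash
python3 -m jog '[[[1,-0.1,0,5,0,0,0],[1,-0.1,0,8,0,0,0],[1,-0.1,0,10,0,0,0],[1,-0.1,0,11.1,0,0,0],[1,-0.1,0,11.1,0,0,0],[1,-0.1,0,11.1,0,0,0]]]'; python3 -m jog '[[[1,0,0,0.2,0,0,0],[1,0,0,0.3,0,0,0],[1,0,0,0.3,0,0,0]]]'
```

```text
time: 24.48
tool_pos: [0.4365, 0.2651, 0.1884]
tcp_rot: [2.283, 2.157, 0.003]
wrist_force: [-0.3, -0.8, -0.1]
width: 0.629
time: 24.85
tool_pos: [0.4359, 0.2652, 0.1848]
tcp_rot: [2.283, 2.158, 0.001]
wrist_force: [0.6, 0.4, 0.4]
width: 0.624
```

```bash
python3 -m jog '[[[1,0,0,0.2,0,0,0],[1,0,0,0.2,0,0,0]]]'; python3 -m jog '[[[0.22,0,0,0,0,0,0],[0.22,0,0,0,0,0,0],[0.22,0,0,-0.2,0,0,0],[0.22,0,0,-3,0,0,0],[0.22,0,0,-8,0,0,0],[0.22,0,0,-13,0,0,0],[0.22,0,0,-13,0,0,0]]]';python3 - <<'E'
from h import *
im=bot.read_camera("wrist")[:,:,::-1];cv2.imwrite("pics/w15.png",im)
im=bot.read_camera("side")[:,:,::-1]; cv2.imwrite("pics/s15.png",cv2.resize(im[70:170,200:333],(800,600),interpolation=cv2.INTER_CUBIC))
go((.681,.025,.32),7.5)
E
```

```text
time: 25.1
tool_pos: [0.436, 0.2653, 0.1846]
tcp_rot: [2.282, 2.159, -0.0]
wrist_force: [-5.4, -3.7, 17.2]
width: 0.625
time: 25.98
tool_pos: [0.4378, 0.2662, 0.3176]
tcp_rot: [2.281, 2.157, 0.015]
wrist_force: [0.2, 0.7, 0.1]
width: 0.782
pos [0.4358 0.2651 0.313 ] t 26.07 w 0.779 F [-1.1  0.2 -0.4] q [ 0.5   0.03  2.05 -0.    1.06  0.55]
shift [-22.6   25.82  -0.69] turn [ 0.001 -0.001 -0.187] tool x dir [0.056 0.998 0.001] y [ 0.998 -0.056  0.001]
```

View pics/w15.png

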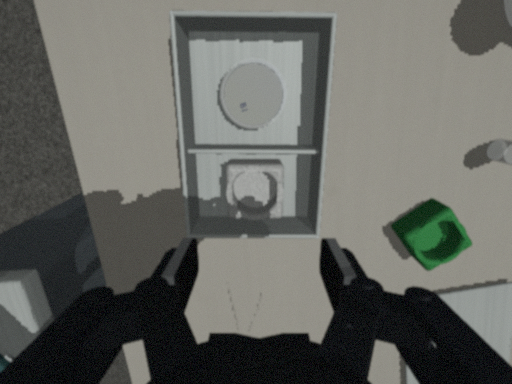

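View pics/s15.png

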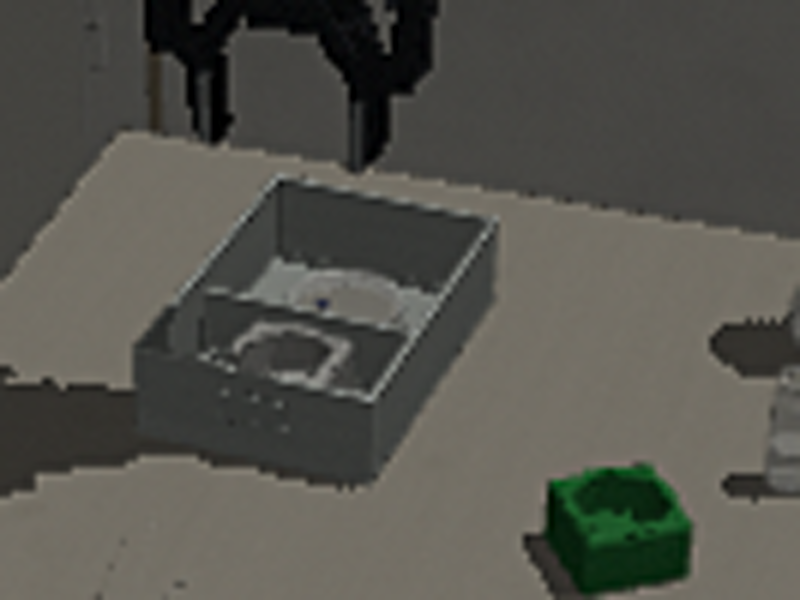

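Dish (251,95) flat in the wide bay, cup (254,188) upright in the narrow bay. I'll re-measure the box and go to the lid.

```bash
python3 - <<'E'
from h import *
P=np.array([p2w("wrist",u,v,.05)[:2] for u,v in [(171,13),(336,13),(321,237),(186,237)]]);print(P.round(4),P.mean(0))
for i in range(4): d=P[i]-P[i-1]; print(np.linalg.norm(d).round(4),np.degrees(np.arctan2(d[1],d[0])).round(1))
E
python3 -m jog '[[[0.4,-4,4.5,-1,0,0,0],[0.4,-8,9,-1,0,0,-0.05],[0.4,-12,13.5,-1,0,0,-0.1],[0.4,-16,18,-1,0,0,-0.187],[0.4,-20,22.5,-1,0,0,-0.187],[0.4,-22.6,25.8,-1,0,0,-0.187],[0.4,-22.6,25.8,-1,0,0,-0.187],[0.4,-22.6,25.8,-1,0,0,-0.187],[0.4,-22.6,25.8,-1,0,0,-0.187]]]';python3 - <<'E'
from h import *
im=bot.read_camera("wrist")[:,:,::-1];cv2.imwrite("pics/w16.png",im)
go((.681,.025,.193),7.5)
E
```

```text
[[0.3809 0.4084]
 [0.5002 0.4015]
 [0.4912 0.2222]
 [0.3673 0.2293]] [0.43489839 0.31535333]
0.1795 85.6
0.1194 -3.3
0.1795 -92.8
0.1242 176.7
time: 27.2
tool_pos: [0.6796, 0.026, 0.3214]
tcp_rot: [-2.069, -2.362, 0.002]
wrist_force: [0.5, 0.7, -0.9]
width: 0.598
pos [0.6797 0.0261 0.3218] t 27.25 w 0.603 F [ 0.3 -0.1  0.2] q [ 0.    0.33  1.67  0.    1.14 -0.13]
shift [-0.13  0.13 12.88] turn [-0.001 -0.     0.001] tool x dir [-0.132  0.991  0.   ] y [ 0.991  0.132 -0.001]
```

View pics/w16.png

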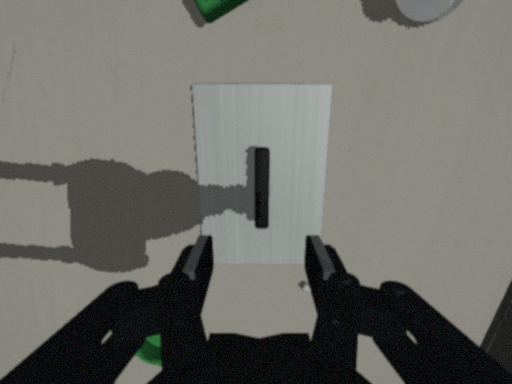

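Run:
```python
from h import *
P=np.array([p2w("wrist",u,v,.011)[:2] for u,v in [(194,84),(332,84),(323,264),(203,264)]]);print(P.round(4),P.mean(0))
for i in range(4): d=P[i]-P[i-1]; print(np.linalg.norm(d).round(4),np.degrees(np.arctan2(d[1],d[0])).round(1))
print(p2w("wrist",262,150,.045),p2w("wrist",262,226,.045))
```

```text
[[ 0.607   0.1118]
 [ 0.735   0.1287]
 [ 0.7653 -0.0618]
 [ 0.6289 -0.0799]] [0.68406695 0.02469333]
0.193 96.5
0.1291 7.5
0.1928 -81.0
0.1376 -172.4
[0.67737747 0.0642608  0.045     ] [ 0.68721283 -0.00832819  0.045     ]
```

```bash
python3 -m jog '[[[0.4,-0.1,0.25,6,0,0,0],[0.4,-0.1,0.25,11,0,0,0],[0.4,-0.1,0.25,12.9,0,0,0],[0.4,-0.1,0.25,12.9,0,0,0],[1,-0.1,0.25,12.9,0,0,0],[1,-0.1,0.25,12.9,0,0,0],[1,-0.1,0.25,12.9,0,0,0],[1,-0.1,0.25,12.9,0,0,0],[1,-0.1,0.25,12.9,0,0,0]]]' 80;python3 - <<'E'
from h import *
im=bot.read_camera("wrist")[:,:,::-1];cv2.imwrite("pics/w17.png",im)
go((.4394,.3170,.33),-3.1)
E
```

```text
time: 28.38
tool_pos: [0.6848, 0.0243, 0.1966]
tcp_rot: [2.069, 2.359, 0.005]
wrist_force: [-0.4, 0.5, 6.1]
width: 0.144
pos [0.6847 0.0243 0.1966] t 28.43 w 0.137 F [-0.1 -0.2  6.5] q [-0.    0.47  1.74  0.    0.93 -0.13]
shift [ 32.21 -20.44 -13.45] turn [0.005 0.    0.185] tool x dir [-0.131  0.991 -0.001] y [0.991 0.131 0.005]
```

View pics/w17.png

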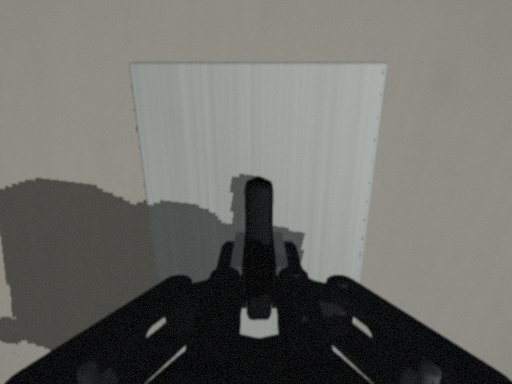

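```bash
python3 - <<'E'
from h import *
s=bot.read_state();T=R.from_rotvec(s["tcp_rot"]).inv()
for n,u,v,z in [("far",259,181,.045),("near",259,316,.045),("farL",131,64,.011),("farR",386,64,.011)]:
    print(n,(T.apply(p2w("wrist",u,v,z)-s["tool_pos"])*1000).round(1))
E
python3 -m jog '[[[1,0,0,-3,0,0,0],[1,0,0,-8,0,0,0],[1,0,0,-13,0,0,0],[1,0,0,-13.5,0,0,0],[1,0,0,-13.5,0,0,0]]]'
python3 - <<'E'
from h import *
im=bot.read_camera("side")[:,:,::-1]; cv2.imwrite("pics/s18.png",cv2.resize(im[80:280,180:447],(800,600),interpolation=cv2.INTER_CUBIC))
go((.4394,.3170,.33),-3.1)
E
```

```text
far [ 44.6   0.4 151.6]
near [-29.7   0.3 151.6]
farL [ 96.8 -64.4 185.3]
farR [ 96.7  65.  185.9]
time: 29.05
tool_pos: [0.6832, 0.0243, 0.3291]
tcp_rot: [2.071, 2.361, 0.001]
wrist_force: [-0.7, -0.5, -1.0]
width: 0.138
pos [0.6827 0.0243 0.3273] t 29.1 w 0.138 F [-0.4 -0.2 -1.8] q [-0.    0.33  1.66  0.    1.15 -0.13]
shift [ 32.2  -20.3   -0.23] turn [-0.002 -0.     0.185] tool x dir [-0.131  0.991  0.   ] y [ 0.991  0.131 -0.002]
```

View pics/s18.png

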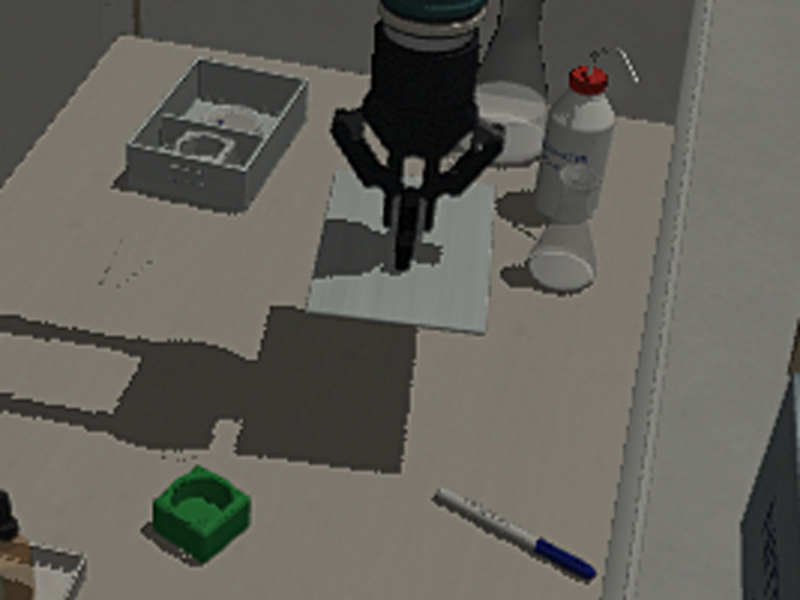

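```bash
python3 -m jog '[[[1,0.8,-6,0,0,0,0],[1,1.6,-12,0,0,0,0],[1,2.4,-18,0,0,0,0],[1,3.2,-24.1,0,0,0,0],[1,8.8,-23.4,0,0,0,0.04],[1,14.6,-22.6,0,0,0,0.08],[1,20.5,-21.8,0,0,0,0.12],[1,26,-21.1,0,0,0,0.16],[1,32.1,-20.4,0,0,0,0.185],[1,32.1,-20.4,0,0,0,0.185],[1,32.1,-20.4,0,0,0,0.185],[1,32.1,-20.4,0,0,0,0.185]]]'
python3 - <<'E'
from h import *
im=bot.read_camera("side")[:,:,::-1]; cv2.imwrite("pics/s19.png",cv2.resize(im[50:200,180:380],(800,600),interpolation=cv2.INTER_CUBIC))
im=bot.read_camera("wrist")[:,:,::-1];cv2.imwrite("pics/w19.png",im)
go((.4385,.316,.232),-3.1)
E
```

```text
time: 30.6
tool_pos: [0.4389, 0.3145, 0.3272]
tcp_rot: [-2.282, -2.159, 0.004]
wrist_force: [0.5, 0.1, -1.1]
width: 0.142
pos [0.4392 0.3146 0.328 ] t 30.7 w 0.138 F [ 0.2 -0.3 -0.4] q [ 0.58  0.07  1.97 -0.    1.1   0.63]
shift [ 0.14 -0.07  9.6 ] turn [-0.001  0.001 -0.002] tool x dir [ 0.056  0.998 -0.001] y [ 0.998 -0.056 -0.001]
```

View pics/s19.png

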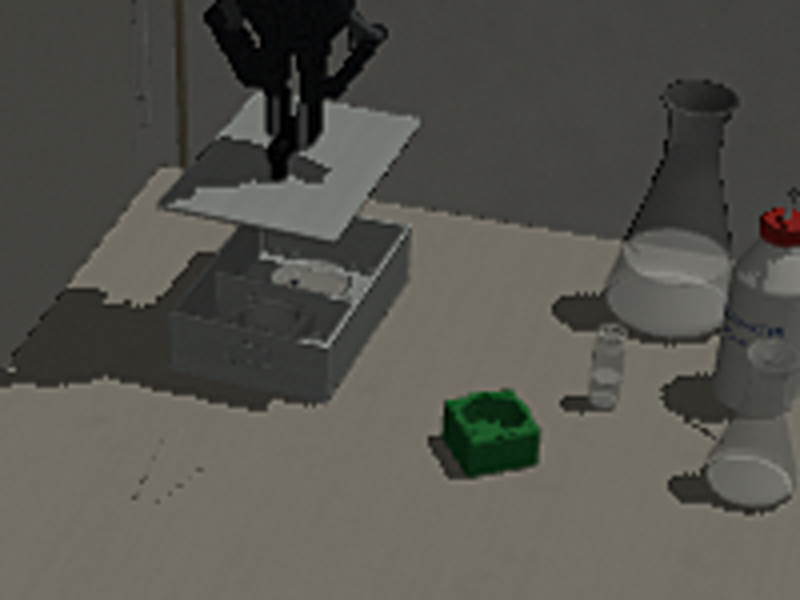

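View pics/w19.png

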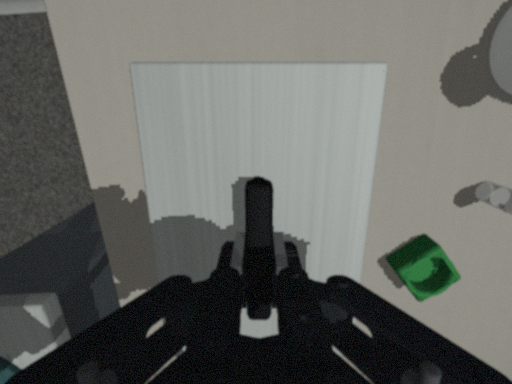

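```bash
python3 -m jog '[[[1,0.1,0,4,0,0,0],[1,0.1,0,7,0,0,0],[1,0.1,0,7.8,0,0,0],[1,0.1,0,7.8,0,0,0],[1,0.1,0,7.8,0,0,0]]]'
python3 - <<'E'
from h import *
go((.4385,.316,.2346),-3.1)
s=bot.read_state(); zl=s["tool_pos"][2]-.1966+.006
im=bot.read_camera("side")[:,:,::-1].copy(); c=cam("side")
sc=5;x0,y0=210,80
a=cv2.resize(im[y0:y0+110,x0:x0+160],None,fx=sc,fy=sc,interpolation=cv2.INTER_CUBIC)
cv2.imwrite("pics/s20.png",a)
E
```

```text
time: 31.32
tool_pos: [0.4401, 0.3172, 0.2522]
tcp_rot: [2.281, 2.16, 0.005]
wrist_force: [0.1, -0.6, -1.0]
width: 0.141
pos [0.4401 0.3172 0.2522] t 31.32 w 0.141 F [ 0.1 -0.6 -1. ] q [ 0.58  0.16  2.03 -0.    0.95  0.63]
shift [-0.13 -0.15  1.76] turn [ 0.002 -0.002 -0.   ] tool x dir [0.054 0.999 0.002] y [ 0.999 -0.054  0.002]
```

View pics/s20.png

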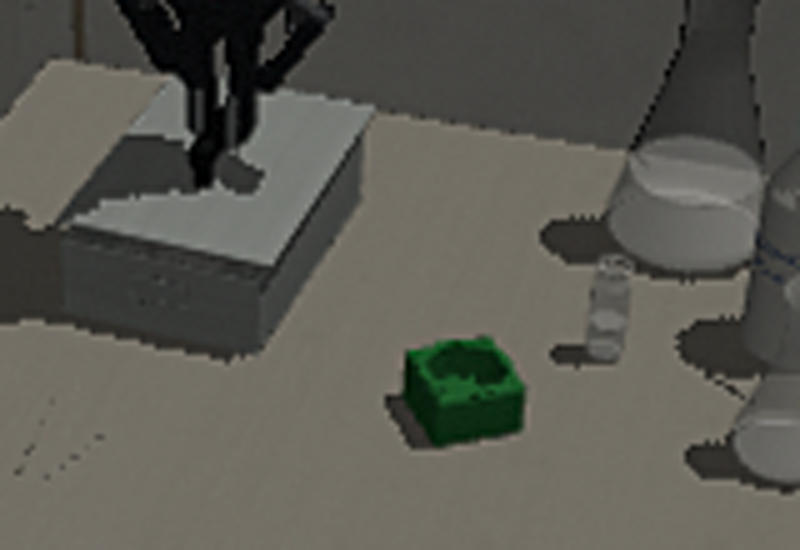

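```bash
python3 -m jog '[[[1,-0.1,-0.1,0.5,0,0,0],[1,-0.1,-0.1,1.0,0,0,0],[1,-0.1,-0.1,1.0,0,0,0]]]'; python3 -m jog '[[[1,0,0,0.3,0,0,0],[1,0,0,0.5,0,0,0],[1,0,0,0.5,0,0,0]]]'
```

```text
time: 31.75
tool_pos: [0.4383, 0.3161, 0.2406]
tcp_rot: [2.28, 2.161, 0.001]
wrist_force: [1.2, 0.1, -0.4]
width: 0.138
time: 32.12
tool_pos: [0.4385, 0.3163, 0.2405]
tcp_rot: [2.28, 2.161, -0.001]
wrist_force: [-12.3, -7.9, 32.6]
width: 0.139
```

```bash
python3 -m jog '[[[1,0,0,-0.4,0,0,0],[1,0,0,-0.4,0,0,0]]]'
python3 - <<'E'
from h import *
im=bot.read_camera("side")[:,:,::-1]
a=cv2.resize(im[85:160,215:290],(600,600),interpolation=cv2.INTER_CUBIC)
cv2.imwrite("pics/s21.png",a)
im=bot.read_camera("top")[:,:,::-1]; cv2.imwrite("pics/t21.png",cv2.resize(im[195:270,90:190],(800,600),interpolation=cv2.INTER_CUBIC))
E
```

```text
time: 32.38
tool_pos: [0.4385, 0.3163, 0.2406]
tcp_rot: [2.28, 2.161, 0.002]
wrist_force: [-1.7, -1.4, 9.0]
width: 0.139
```

View pics/s21.png

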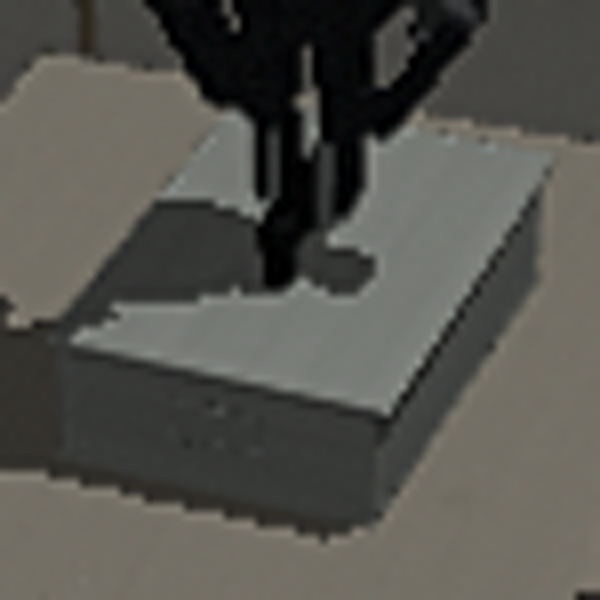

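View pics/t21.png

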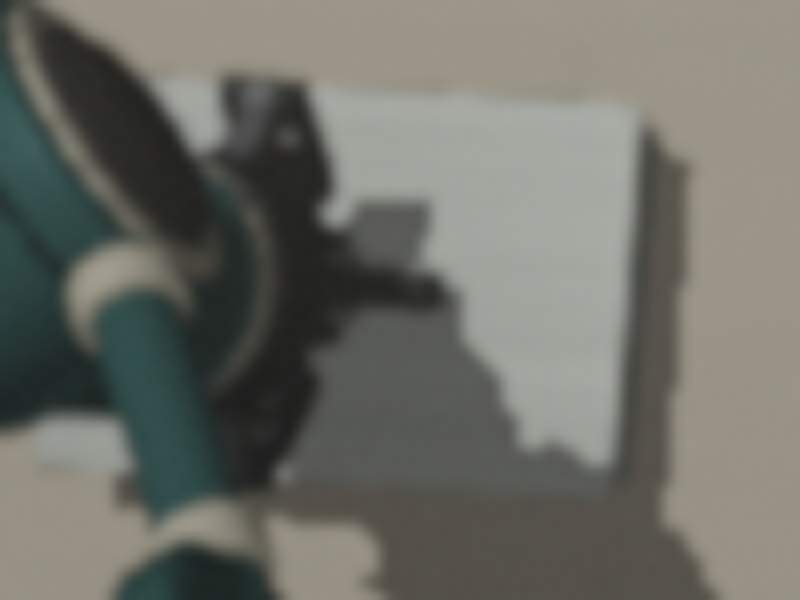

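Contact TCP height 0.2405 matches home exactly. The lid's origin is the underside of its step, which was 0 on the bench, so 0.1966 + 0.044 = 0.2406. The side view also shows the plate flush on the walls. I'll release.

```bash
python3 -m jog '[[[0.5,0,0,0,0,0,0],[0.5,0,0,0,0,0,0],[0.5,0,0,0,0,0,0],[0.5,0,0,-4,0,0,0],[0.5,0,0,-9,0,0,0],[0.5,0,0,-14,0,0,0],[0.5,0,0,-14,0,0,0]]]'; python3 -m jog '[[[0.5,-6,3,0,0,0,0],[0.5,-12,6,0,0,0,0],[0.5,-18,9,0,0,0,0],[0.5,-24,12,0,0,0,0],[0.5,-30,15,0,0,0,0],[0.5,-30,15,0,0,0,0],[0.5,-30,15,0,0,0,0]]]';  python3 - <<'E'
from h import *
from ov import rectpts
def lidp(x,y,a,z0): return [rectpts((x,y,a),.133,.194,z0+.011),rectpts((x,y,a),.014,.08,z0+.039)]
for n,(x0,y0),o in [("side",(210,80),"s22"),("top",(85,190),"t22")]:
    im=bot.read_camera(n)[:,:,::-1]; c=cam(n); s=6
    a=cv2.resize(im[y0:y0+90,x0:x0+110],None,fx=s,fy=s,interpolation=cv2.INTER_CUBIC)
    for z0,col in [(.044,(0,0,255)),(.050,(255,0,0))]:
      for p in lidp(.4375,.3135,-3.1,z0)+[rectpts((.4375,.3135,-3.1),.125,.186,0)]:
        q=np.array([w2p(n,k,c) for k in p]); q=((q+.5-[x0,y0])*s-.5).round().astype(int)
        cv2.polylines(a,[q.reshape(-1,1,2)],True,col,1)
    cv2.imwrite(f"pics/{o}.png",a)
cv2.imwrite("pics/t22full.png",bot.read_camera("top")[:,:,::-1]); cv2.imwrite("pics/s22full.png",bot.read_camera("side")[:,:,::-1])
E
```

```text
time: 33.35
tool_pos: [0.4397, 0.317, 0.3849]
tcp_rot: [2.279, 2.159, 0.016]
wrist_force: [0.8, 0.4, 0.2]
width: 0.497
time: 34.22
tool_pos: [0.5718, 0.0072, 0.3781]
tcp_rot: [-2.282, -2.156, 0.002]
wrist_force: [0.5, -0.5, 0.1]
width: 0.501
```

View pics/s22.png

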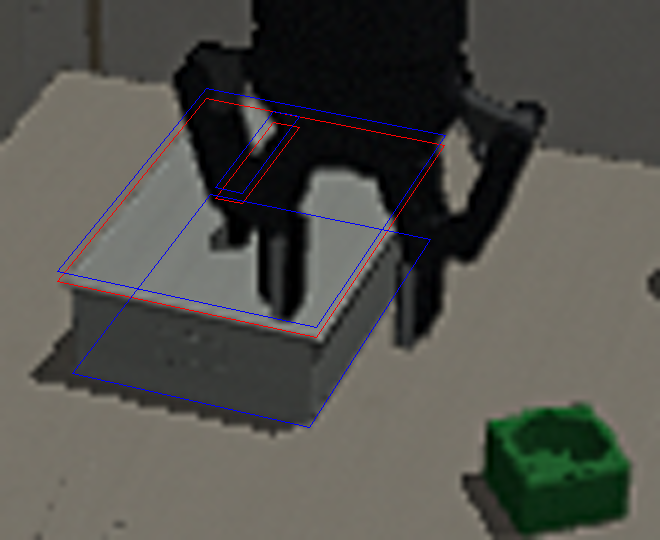

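View pics/t22.png

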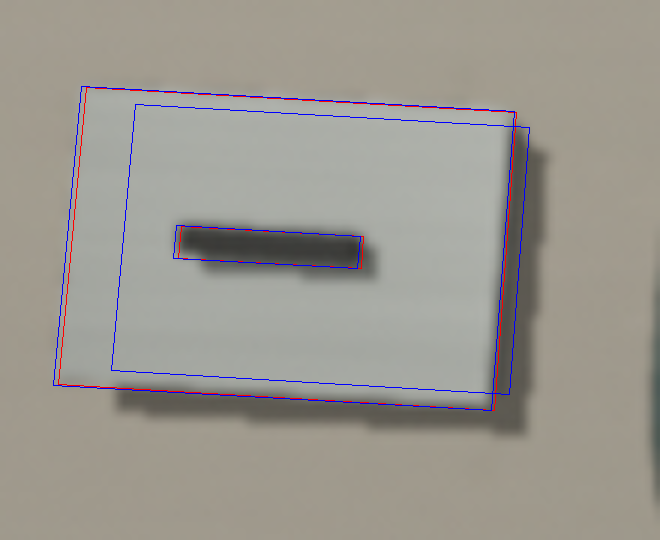

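View pics/t22full.png

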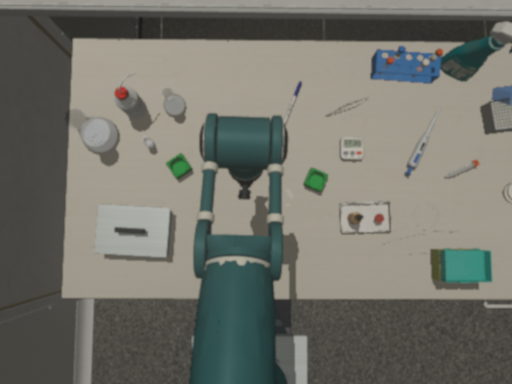

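View pics/s22full.png

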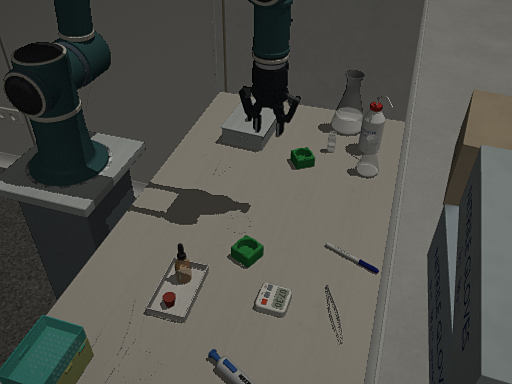

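Run:
```python
import cv2,numpy as np
a=cv2.resize(cv2.imread("pics/t22full.png")[190:245,330:403],(400,300),interpolation=cv2.INTER_CUBIC)
b=cv2.resize(cv2.imread("pics/s22full.png")[230:330,140:240],(400,400),interpolation=cv2.INTER_CUBIC)
a=cv2.copyMakeBorder(a,0,100,0,0,cv2.BORDER_CONSTANT)
cv2.imwrite("pics/tray.png",np.hstack([a,b]))
from h import *
u=lambda x,y:(330+x*73/400,190+y*55/300)
```

```text
(no output)
```

View pics/tray.png

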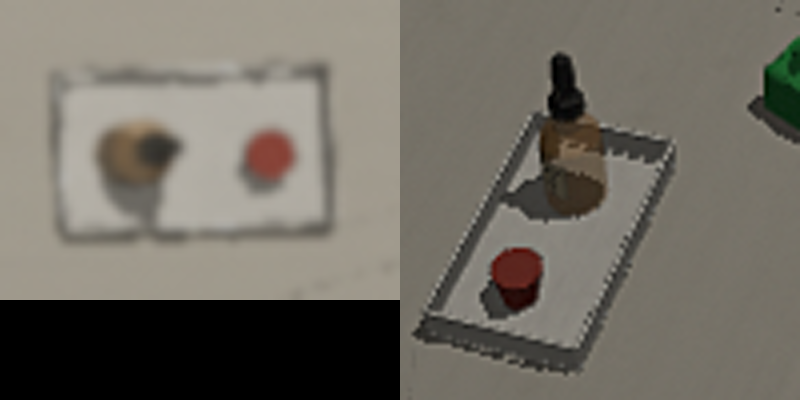

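Run:
```python
from h import *
from ov import circ
outs=[]
for n,(x0,y0) in [("top",(330,185)),("side",(140,230))]:
    im=cv2.imread(f"pics/{n[0]}22full.png"); c=cam(n); s=5
    a=cv2.resize(im[y0:y0+80,x0:x0+80],None,fx=s,fy=s,interpolation=cv2.INTER_CUBIC)
    b=(.479,-.291) 
    for p in [circ(b,.0165,.002),circ(b,.0165,.062),circ(b,.006,.109),circ((.479,-.362),.013,.026)]:
        q=np.array([w2p(n,k,c) for k in p]); q=((q+.5-[x0,y0])*s-.5).round().astype(int)
        cv2.polylines(a,[q.reshape(-1,1,2)],True,(0,255,255),1)
    outs.append(a)
cv2.imwrite("pics/tray2.png",np.hstack(outs)); print(bot.read_state()["time"])
```

```text
34.425
```

View pics/tray2.png

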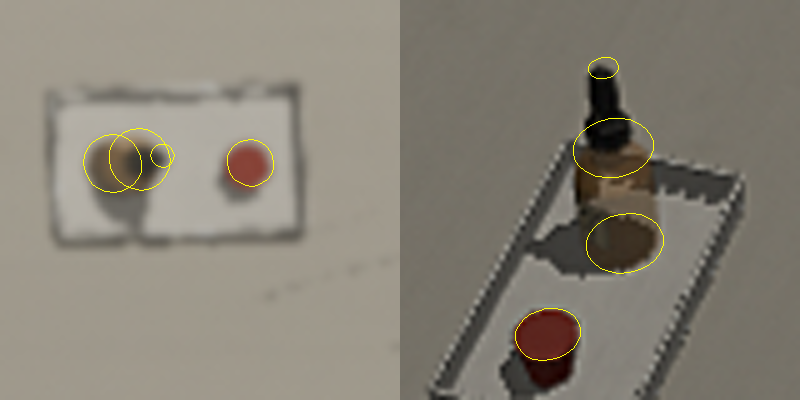

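```bash
python3 -m jog '[[[0.5,0,0,0,0,0,0],[0.5,0,0,0,0,0,0],[0.5,0,0,0,0,0,0]]]'; python3 -c "
from workcell import bot
print(bot.finish_job())"
```

```text
time: 34.8
tool_pos: [0.5716, 0.0088, 0.3796]
tcp_rot: [2.28, 2.161, 0.0]
wrist_force: [0.4, -0.6, 0.1]
width: 0.503
the job is handed in; nothing more can be done
None
```

I made up both kits and handed the job in at 34.8 s. No verdict came back, so the result rests on my own checks.

- **Boxed kit:** The petri dish lies flat in the wider bay and the grey foam cup stands upright in the narrower one, both seen by the wrist camera before the lid went on. The lid stopped at a tool height of 0.2405 m, against 0.2406 m expected for fully home. After release it matched the home outline, level, in the top and side views.
- **Tray kit:** The dropper bottle and rubber stopper match upright outlines inside the tray in both views.
- **Bystanders:** The vial and timer look unmoved.

**Disagreements:**
- The top camera read positions about 1–4.5 mm lower in y than the wrist camera and the arm, so I placed things using the wrist and arm figures.
- I first took the lid's origin as 6 mm too high. As a result I gripped the handle with the lower part of the pads and pressed the lid down with about 33 N before noticing that it was already home.

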